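# Pack an order from the spring-lid stock chest and tag it sold

### The job

Make up the order: swing open the self-closing lid of the stock chest, prop it open with the yellow wedge, and, with the wedge holding the lid, take out every turned pot in the chest and stand it upright inside the packing tray. Then pull the wedge out so that the lid closes fully, and stand the wedge upright back on its black mat. Finish with the red-tagged spring clip clipped on the top edge of the tray's green board, let go of everything, and leave the vase, bowl and mallet where they are.

Things in the scene. Friction and masses are not known exactly. Their poses are not given: they have to be found in the camera images.
- chest: Fixed wooden chest: open box 320 mm (its x) by 180 mm (y), 100 mm high, walls and floor 8 mm, a divider at x = -93 to -85 mm (pots on its +x side). Origin: centre of underside, z up. Its dark L-shaped lid hinges low on the +y wall's outer face and swings up and over to +y: a level panel 6 mm thick, underside 100 mm above the table when shut, and a skirt down outside the +y wall to the hinge.
- lid (a joint): Lid angle, rad: 0 shut, grows opening, stop 2.05. A spring always closes it, slowly, the hinge being damped (8 N m s/rad): let go at 2.0 it needs some 20 s down to 1.5, then 40 s to shut. Opening at 0.15 rad/s takes about 10 N at the handle. It may be reopened, or pushed down gently. On the wedge it rests at 1.5, or up to 1.75 if the wedge leans a little.
- lid_handle (a point): Middle of the lid's handle, a round brass bar 10 mm thick, 100 mm free between its posts, along the chest's x. Shut: 235 mm from the hinge towards the chest's -y and 63 mm above the hinge; 45 mm free gap between bar and lid edge. Pinch it from above with the fingers closing along the chest's y and lead it in an arc round the hinge; the bar turns in the fingers.
- lid_hinge (a point): Fixed point, middle of the hinge line: along the chest's x, on the outer face of the +y wall, 40 mm above the table. With the lid open its panel stands beyond that wall (top 225 mm above the table), leaving a slot between wall and panel, open at top and ends: 320 mm long, 60 mm deep, 60 mm wide with the lid at 1.57. The wedge hangs in it, hooked over the wall.
- wedge: Loose yellow wedge, 140 g, black grip tab. Origin on its underside, z up. Body 50 mm along x; y from 1 to 40 mm at the foot, thickening to 57 mm at z = 44; neck y 1 to 21; top plate z 52 to 60, y -24 to 20, to be laid on top of the chest's wall. In the slot: wedge y along chest y, origin 0 to 3 mm beyond the wall's outer face, 48 mm above the table; the leaning lid then holds it.
- wedge_tab (a point): Grip point on the wedge's black tab (x = 0, y = -7, z = 81 mm in the wedge's frame). The tab is 32 mm along the wedge's x, 14 mm along its y, and spans z = 60 to 95 mm. Held by the lid, the wedge comes out straight up, pulled slowly (30 mm/s) with a firm grip; fast pulls must push the damped lid and slip.
- wedge_foot (a point): Middle of the wedge's underside (x = 0, y = 20 mm, z = 0 in its frame).
- mat: Fixed black rubber mat, 110 by 110 by 3 mm, the wedge's home. Origin: centre of its underside.
- pot0: Turned wooden lidded pot, 50 to 80 g: round body 47 mm across, 30 mm high, with a round knob 20 mm across on top, up to 58 mm. Origin: centre of underside, z up. Stands in the chest at the start; two to four pots are present (None: absent). Pale wood.
- pot1: Turned wooden lidded pot, 50 to 80 g: round body 47 mm across, 30 mm high, with a round knob 20 mm across on top, up to 58 mm. Origin: centre of underside, z up. Stands in the chest at the start; two to four pots are present (None: absent). Mid-brown wood.
- pot2: Turned wooden lidded pot, 50 to 80 g: round body 47 mm across, 30 mm high, with a round knob 20 mm across on top, up to 58 mm. Origin: centre of underside, z up. Stands in the chest at the start; two to four pots are present (None: absent). Dark wood.
- pot3: Turned wooden lidded pot, 50 to 80 g: round body 47 mm across, 30 mm high, with a round knob 20 mm across on top, up to 58 mm. Origin: centre of underside, z up. Stands in the chest at the start; two to four pots are present (None: absent). Reddish wood.
- tray: Fixed plywood packing tray, outside 220 mm (x) by 190 mm (y), walls 6 mm thick and 34 mm high, floor 6 mm. Origin: centre of its underside; z up. On its +x end stands a green board 6 mm thick (x = 107 to 113 mm), 160 mm wide along y, its top edge 90 mm above the table.
- tray_floor (a point): Centre of the tray's inner floor, axes as the tray.
- board_top (a point): Middle of the green board's top edge, axes as the tray: the board's thickness is along x, its edge runs along y.
- stand: Fixed clip holder: base 70 by 70 by 14 mm with an upright aluminium strip 6 mm thick (along its x) and 50 mm wide (along its y), top edge 60 mm above the table. The clip starts clipped on it. Origin: centre of its underside.
- clip: Loose spring clip like a clothes-peg, jaws down, 60 g, 24 mm wide (y), red tag at +y. Origin at the pivot, z up. Jaws at +x and -x reach 33 mm below it. Tails end in red bars along y, 30 mm above it, 39 mm over the outsides: pinched from above (10 N, to about 23 mm) they open the jaws to about 22 mm, symmetrically. The pivot block, underside 5 mm below origin, can rest on an edge.
- clip_grip (a point): Midway between the two red tail bars, 30 mm above the pivot.
- clip_mouth (a point): Midway between the jaws, 20 mm below the pivot.
- clip_jaw (a joint): Opening angle of each jaw in rad (both move alike): 0 on a 6 mm edge, about -0.09 shut on nothing, 0.28 fully open.
- vase: Bystander: turned vase, 115 mm high. Leave alone.
- bowl: Bystander: wooden bowl, 100 mm wide. Leave alone.
- mallet: Bystander: wooden mallet lying on the table. Leave alone.
Not all that is in view belongs to the job. What is shaped like the clip but pink or purple is not meant.

How it is judged:
On the way, in this order (a step that is already met when the one before it is completed fails the run):
1. the lid stands open and still, held by the wedge alone (value of joint lid above 1.25 rad and velocity of joint lid above -0.006 rad/s and contact force between wedge and chest above 0.5 N and contact force between the arm and chest below 0.1 N and contact force between the arm and wedge below 0.1 N), for 0.5 s.
2. every pot stands upright inside the tray, and the wedge still holds the lid (x of pot0 in the frame of tray_floor between -0.09 and 0.09 m and y of pot0 in the frame of tray_floor between -0.08 and 0.08 m and z of pot0 in the frame of tray_floor between -0.006 and 0.012 m and angle between each of pot0, pot1, pot2, pot3's own z axis and vertical below 0.2 rad and linear speed of each of pot0, pot1, pot2, pot3 below 0.03 m/s and x of pot1 in the frame of tray_floor between -0.09 and 0.09 m and y of pot1 in the frame of tray_floor between -0.08 and 0.08 m and z of pot1 in the frame of tray_floor between -0.006 and 0.012 m and x of pot2 in the frame of tray_floor between -0.09 and 0.09 m and y of pot2 in the frame of tray_floor between -0.08 and 0.08 m and z of pot2 in the frame of tray_floor between -0.006 and 0.012 m and x of pot3 in the frame of tray_floor between -0.09 and 0.09 m and y of pot3 in the frame of tray_floor between -0.08 and 0.08 m and z of pot3 in the frame of tray_floor between -0.006 and 0.012 m and value of joint lid above 1.2 rad and contact force between wedge and chest above 0.5 N), for 0.2 s.
3. with the wedge gone, the lid is shut (value of joint lid below 0.06 rad), for 0.2 s.
At the end, for the whole second after the job is handed in: Pots upright (0.2 rad), at rest on the tray floor; lid under 0.06 rad; wedge upright on the mat, its foot within 50 mm of the mat centre; clip upright (0.3 rad) on the green board: mouth within 7 mm of its mid-plane, 5 to 40 mm below its top edge, jaws gripping it (joint over -0.05) (x of pot0 in the frame of tray_floor between -0.09 and 0.09 m and y of pot0 in the frame of tray_floor between -0.08 and 0.08 m and z of pot0 in the frame of tray_floor between -0.006 and 0.012 m and angle between each of pot0, pot1, pot2, pot3's own z axis and vertical below 0.2 rad and linear speed of each of pot0, pot1, pot2, pot3 below 0.03 m/s and x of pot1 in the frame of tray_floor between -0.09 and 0.09 m and y of pot1 in the frame of tray_floor between -0.08 and 0.08 m and z of pot1 in the frame of tray_floor between -0.006 and 0.012 m and x of pot2 in the frame of tray_floor between -0.09 and 0.09 m and y of pot2 in the frame of tray_floor between -0.08 and 0.08 m and z of pot2 in the frame of tray_floor between -0.006 and 0.012 m and x of pot3 in the frame of tray_floor between -0.09 and 0.09 m and y of pot3 in the frame of tray_floor between -0.08 and 0.08 m and z of pot3 in the frame of tray_floor between -0.006 and 0.012 m and value of joint lid below 0.06 rad and horizontal distance between wedge_foot and mat below 0.05 m and height (world z) of wedge below 0.012 m and angle between wedge's own z axis and vertical below 0.15 rad and linear speed of each of wedge, clip below 0.02 m/s and x of clip_mouth in the frame of board_top between -0.007 and 0.007 m and y of clip_mouth in the frame of board_top between -0.075 and 0.075 m and z of clip_mouth in the frame of board_top between -0.04 and -0.005 m and value of joint clip_jaw above -0.05 rad and angle between clip's own z axis and vertical below 0.3 rad); the robot touches nothing.
It fails at once if the vase is moved by more than 30 mm (distance of vase from where it was at the start of the episode above 0.03 m).
It fails at once if the bowl is moved by more than 30 mm (distance of bowl from where it was at the start of the episode above 0.03 m).
It fails at once if the mallet is moved by more than 30 mm (distance of mallet from where it was at the start of the episode above 0.03 m).
Of pot0, pot1, pot2, pot3 only 2 to 4 are there at a start; the rules pass over those that are not, and their reading is None.
At some moment in a run one of pot0, pot1, pot2, pot3 may be knocked a few centimetres aside while the robot is not near it.
It also fails if it takes over 210 s, if anything falls off the work surface, if the arm or the gripper's body presses on something with over 40 N, if the wrist force passes 120 N, or if a joint passes its speed limit or range.

### The arm

A 6-joint arm with a two-finger parallel gripper is mounted at the origin on the work surface. World frame = base frame: x ahead of the robot, y to its left, z up, the work surface at z = 0. Lengths are in m, angles in rad, forces in N, time in s.
With the tool pointing down it reaches from about 0.425 to 0.95 m from the base axis. Payload 3.5 kg.
Tool frame: the origin (TCP) lies midway between the tips of the shut fingers; the grasp point (between the pads) lies 19 mm behind it; z points along the fingers, y is the direction in which the jaws open and shut (so a half turn about z gives the same grasp; the last joint's range is limited). The gripper opens to 85 mm and grips with 20 to 120 N. Pads are 22 mm wide; open, the fingers measure 114 mm over their backs; the gripper's body (76 mm by 85 mm) begins 54 mm behind the grasp point. The pads swing forward as they close: fully open they stand 13 mm farther back than shut.
Start: joints at [1.18, 0.286, 1.577, -0, 1.279, -0.15], TCP at [0.161, 0.656, 0.231] pointing down, gripper open.
Joint ranges: [-2.77, 2.77], [-0.9, 2.22], [0.21, 2.48], [-1.53, 4.67], [0.24, 2.81], [-2.84, 2.84]. Speed limits (rad/s): [2.79, 2.79, 3.14, 3.14, 3.14, 3.14].

### API

Orientations are given as a unit quaternion [x, y, z, w].
In Python, from plant import * gives the robot as it stands.
- The arm moves only by the shell command python3 -m jog 'ROWS' [FORCE]. ROWS is a JSON object of lists of equal length, an entry for each row: "travel": the shift along the world's x, y, z in mm, a list of three; "dr": the turn, a rotation vector about the world's x, y, z in degrees, a list of three; "jaw": the closure in counts, from 0 (fully open) to 255 (shut). In form: {"travel": [[x, y, z], ...], "dr": [[wx, wy, wz], ...], "jaw": [jaw, ...]}. A call has 1 to 5 rows; each row shifts and turns the commanded pose from where the row before left it; what a row does not reach is not made up. A row lasts 1/12 s, in which the tool goes at most 41.7 mm and 7.16 degrees, less where a joint would pass 70% of its speed; a pose out of reach is approached as far as the arm can. A call is refused whole if a number of a shift passes 41.7 or a number of a turn 7.16, either way. A call with a gripper value outside its range is refused whole. The fingers move at their own pace and stop on an object; FORCE is the grip in N (left out, the last holds). Time passes only in rows, so rows that do not move let the fingers close. It gives the time, the measured TCP pose, the force and the opening at its end, in the units of the state.
- get_state(): the state, without advancing time (a new reading comes with each control period).
- read_camera(name): name is "scene" or "top" or "wrist"; returns the picture (384x512x3 uint8, red, green, blue); there is no depth.
- camera_info(name): a dict with "K" (3x3 intrinsics, pixels), "R" (3x3) and "t" (3): a world point X has camera coordinates R X + t; the wrist camera has in their place "mount" (4x4, takes a point from camera to tool coordinates, whose origin is the TCP and whose axes are the flange's). Camera axes: x right, y down, z forward; pixel columns grow to the right and rows downward; lengths in m; the calibration is good to about 2 mm. The wrist camera is an equidistant fisheye: a pixel r from the principal point sees the ray r / f radians off the axis. A picture is of the moment at which its call begins: read the wrist's pose just before it. camera_info takes no time and is no camera call.
- sign_off(): hands the job in, once; it reports no verdict.
The state is a dict: "time": time; "qpos": joint angles; "dq": joint speeds; "joint_efforts": joint torques, N m; "eef_pos": TCP position; "tcp_rot": TCP orientation; "contact_force": force on the tool from outside, world axes, zero at the start; "wrist_torque": the same for the moment, N m; "opening": opening from 0.0 (shut) to 1.0 (fully open).
Only numpy, scipy, OpenCV 4.12 (cv2) and the standard library are available. Lean on these libraries where they do the work, as an engineer would, in place of code of your own. Each camera call takes 0.05 s, during which the arm holds its last target. There are 200 camera calls.

## Working session

There is one attempt and no reset: what is moved stays moved. The work goes in short steps, Python scripts to look and compute and a shell command to move; the robot and the scene stay as the last step left them, time stands still between calls to the robot, and variables do not carry over. Pictures are saved under pics/ and viewed, about 12 in all and at most 16, crops included, and the job is handed in when it is done.

```bash
mkdir -p pics; ls
python3 - <<'E'
from plant import *
import cv2
s=get_state();print(s)
for n in("scene","top","wrist"):
    im=read_camera(n);cv2.imwrite(f"pics/{n}0.png",im[:,:,::-1])
    print(n,camera_info(n))
a=cv2.imread("pics/top0.png");cv2.imwrite("pics/top0b.png",cv2.resize(a,(800,600),interpolation=cv2.INTER_CUBIC))
a=cv2.imread("pics/scene0.png");cv2.imwrite("pics/scene0b.png",cv2.resize(a,(800,600),interpolation=cv2.INTER_CUBIC))
E
```

```text
pics
{'time': 0.0, 'qpos': array([ 1.18000282e+00,  2.87181405e-01,  1.57822343e+00,  4.53936471e-06,
        1.27858418e+00, -1.49989322e-01]), 'dq': array([-5.57829282e-04, -7.61551570e-05,  1.39943882e-04,  2.96023610e-04,
       -1.34939818e-03,  3.39162630e-04]), 'joint_efforts': array([ 7.04803024e-04, -4.05983591e+01, -2.92629951e+01, -4.80081792e-05,
        5.76735532e-03, -1.02046307e-06]), 'eef_pos': array([0.16068041, 0.6549036 , 0.22991155]), 'tcp_rot': array([ 1.20111961e-01,  9.92759629e-01, -1.15406778e-03, -3.22138618e-04]), 'contact_force': array([ 0.28909744,  0.53282264, -1.1090631 ]), 'wrist_torque': array([-0.03071114,  0.00491312, -0.01955373]), 'opening': 1.0033840144898905}
scene {'K': array([[403.93024525,   0.        , 256.67326079],
       [  0.        , 403.93024525, 190.6641795 ],
       [  0.        ,   0.        ,   1.        ]]), 'R': array([[-0.28086848,  0.95970229,  0.00918716],
       [ 0.80959179,  0.24205606, -0.53476163],
       [-0.51543577, -0.14275984, -0.84495301]]), 't': array([ 0.28363595, -0.40427207,  1.35905164])}
top {'K': array([[367
[... 165 characters left out ...]
788, -0.99934417,  0.02905746],
       [-0.99465101, -0.02442462, -0.10036342],
       [ 0.10100731, -0.0267334 , -0.99452644]]), 't': array([-0.16167928,  0.62673406,  0.95243824])}
wrist {'K': array([[297.31863964,   0.        , 251.05072053],
       [  0.        , 297.31863964, 191.0222338 ],
       [  0.        ,   0.        ,   1.        ]]), 'mount': array([[-9.78190783e-05, -9.45291785e-01, -3.26226044e-01,
         8.52376761e-02],
       [ 9.99999946e-01,  1.01955337e-05, -3.29393772e-04,
         6.68074038e-04],
       [ 3.14699275e-04, -3.26226058e-01,  9.45291733e-01,
        -1.43850557e-01],
       [ 0.00000000e+00,  0.00000000e+00,  0.00000000e+00,
         1.00000000e+00]])}
```

View pics/top0b.png

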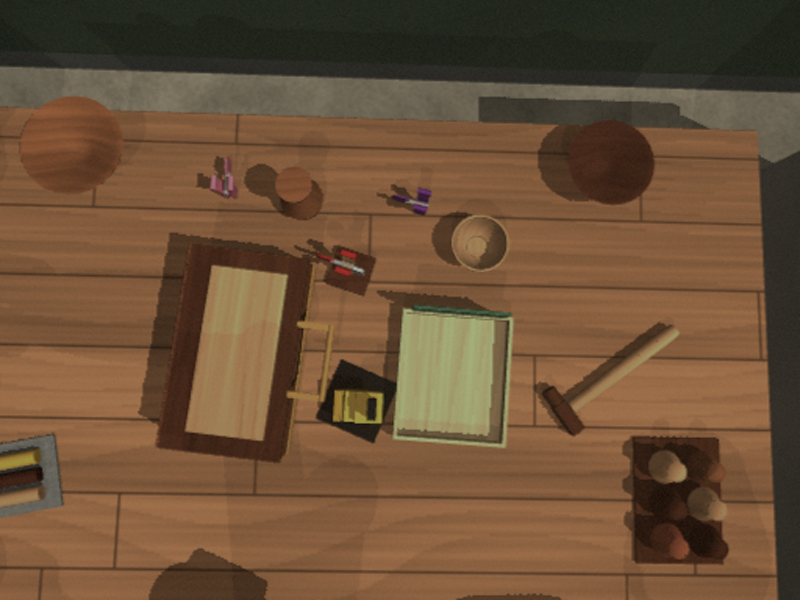

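View pics/scene0b.png

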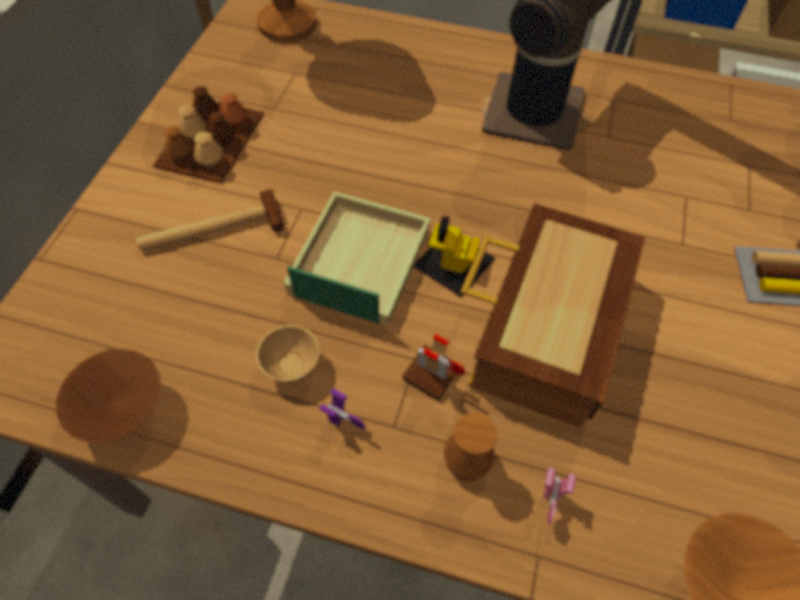

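Candidates: the clip is the red one on the stand at (350,262) in the top view. The pink (223,178) and purple (412,200) ones are decoys. The wedge is at (358,407), and the yellow things in the grey box at (20,460) are not it. The pots in the rack at (680,500) are not the order.

```bash
cat > h.py <<'E'
from plant import *
import numpy as np, cv2
def cam(n):
    c=camera_info(n);return c["K"],c["R"],c["t"]
def ray(n,uv):
    K,R,t=cam(n);d=R.T@np.linalg.solve(K,[uv[0],uv[1],1.]);return -R.T@t,d
def plane(n,uv,z):
    o,d=ray(n,uv);return o+d*(z-o[2])/d[2]
def proj(n,X):
    K,R,t=cam(n);p=K@(R@np.asarray(X,float)+t);return p[:2]/p[2]
def wray(s,uv):
    from scipy.spatial.transform import Rotation as Ro
    c=camera_info("wrist");K=c["K"];M=c["mount"]
    v=np.array([uv[0]-K[0,2],uv[1]-K[1,2]]);r=np.hypot(*v);th=r/K[0,0]
    d=np.array([*(v/max(r,1e-9)*np.sin(th)),np.cos(th)])
    W=Ro.from_quat(s["tcp_rot"]).as_matrix()
    return s["eef_pos"]+W@M[:3,3],W@M[:3,:3]@d
def wplane(s,uv,z):
    o,d=wray(s,uv);return o+d*(z-o[2])/d[2]
def tri(a,b):
    (o1,d1),(o2,d2)=a,b
    k=np.linalg.lstsq(np.c_[d1,-d2],o2-o1,rcond=None)[0];p,q=o1+k[0]*d1,o2+k[1]*d2
    return (p+q)/2,np.linalg.norm(p-q)
E
python3 - <<'E'
from h import *
a=cv2.imread("pics/top0.png");c=a[140:310,90:340]
cv2.imwrite("pics/c1.png",cv2.resize(c,(800,544),interpolation=cv2.INTER_CUBIC))
hsv=cv2.cvtColor(a,cv2.COLOR_BGR2HSV);print("cam",ray("top",(256,192))[0])
def comps(n,m,minA=15):
    k,l,st,ce=cv2.connectedComponentsWithStats(m)
    for i in range(1,k):
        if st[i,4]>=minA:
            ys,xs=np.where(l==i);box=cv2.minAreaRect(np.c_[xs,ys].astype(np.float32))
            print(n,st[i],ce[i].round(1),np.round(cv2.boxPoints(box),1).tolist())
for n in("top","scene"):
    h=cv2.cvtColor(cv2.imread(f"pics/{n}0.png"),cv2.COLOR_BGR2HSV)
    comps(n+" yellow",cv2.inRange(h,(22,150,90),(35,255,255)))
    comps(n+" red",cv2.inRange(h,(0,200,120),(5,255,255)),4)
    comps(n+" green",cv2.inRange(h,(60,80,20),(95,255,160)))
    comps(n+" black",cv2.inRange(h,(0,0,0),(179,110,32)),60)
E
```

```text
cam [ 0.53067198 -0.12080359  1.01482418]
top yellow [220 250   7  20  51] [222.  259.7] [[217.5, 250.60000610351562], [222.8000030517578, 249.6999969482422], [226.1999969482422, 269.0], [220.89999389648438, 269.8999938964844]]
top yellow [236 251   9  13  50] [241.1 255.2] [[235.60000610351562, 251.1999969482422], [241.89999389648438, 248.3000030517578], [247.39999389648438, 260.5], [241.10000610351562, 263.29998779296875]]
top yellow [227 263   8   8  31] [230.5 266.7] [[224.8000030517578, 267.3999938964844], [227.1999969482422, 262.6000061035156], [234.8000030517578, 266.3999938964844], [232.39999389648438, 271.20001220703125]]
top yellow [  0 292  23   8 105] [ 10.4 295.2] [[-0.800000011920929, 295.0], [21.299999237060547, 290.5], [22.200000762939453, 295.20001220703125], [0.10000000149011612, 299.6000061035156]]
scene yellow [274 143  33  30 555] [291.  157.6] [[270.0, 164.0], [279.6000061035156, 140.0], [308.8999938964844, 151.8000030517578], [299.29998779296875, 175.6999969482422]]
scene yellow [487 177  25  11 220] [499.  181.9] [[486.5, 185.60000610351562], [487.100006103515
[... 930 characters left out ...]
469727], [331.79998779296875, -0.8999999761581421], [368.20001220703125, 13.100000381469727], [357.6000061035156, 40.599998474121094]]
scene black [ 326   35   41   46 1074] [344.3  58.7] [[322.29998779296875, 75.80000305175781], [331.70001220703125, 33.400001525878906], [366.3999938964844, 41.099998474121094], [357.0, 83.5999984741211]]
scene black [266 160  31  25 180] [280.5 172.9] [[265.79998779296875, 169.1999969482422], [273.1000061035156, 158.39999389648438], [298.20001220703125, 175.1999969482422], [291.0, 186.0]]
scene black [  7 298  12  20  81] [ 12.  306.9] [[2.5, 313.3999938964844], [12.0, 296.29998779296875], [20.299999237060547, 300.8999938964844], [10.800000190734863, 318.0]]
```

View pics/c1.png

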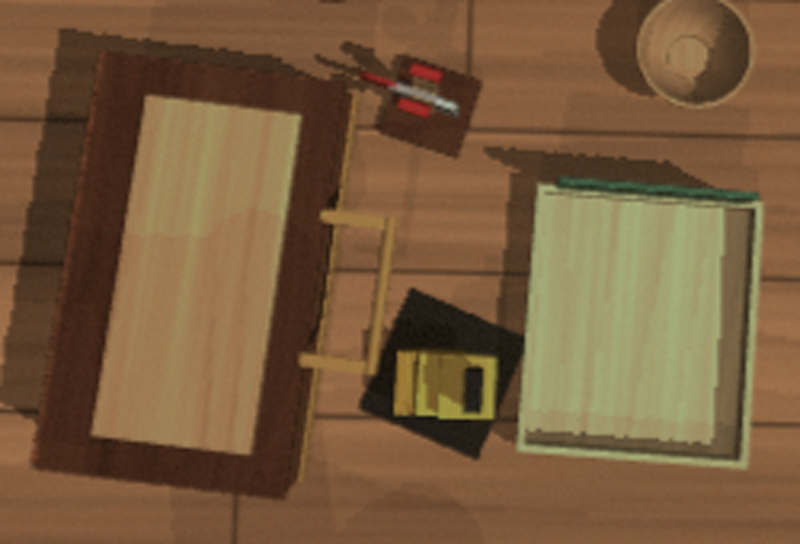

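The crop shows the handle bar from (391,220) to (373,372), the tab at (472,388), the clip's red bars at (425,73) and (415,106) with the red tag to the left, and the tray rim corners.

Run:
```python
from h import *
P=lambda u,v,z:plane("top",(90+u/3.2,140+v/3.2),z/1000)*1000
def show(n,*p):
    print(n,*[q[:2].round(1) for q in p])
a,b=P(391,220,103),P(373,372,103);show("handle",a,b,(a+b)/2);print("len",np.linalg.norm(a-b),"chest yaw",np.degrees(np.arctan2(-(a-b)[0]*0+(a-b)[1],(a-b)[0])))
c=[P(100,50,106),P(352,86,106),P(288,497,106),P(35,467,106)];show("lid",*c)
for i in range(4): print("  edge",np.linalg.norm(c[i]-c[(i+1)%4]).round(1),np.degrees(np.arctan2(*(c[i]-c[(i+1)%4])[[1,0]])).round(1))
t=[P(540,184,34),P(762,200,34),P(747,467,34),P(519,450,34)];show("tray",*t,sum(t)/4)
for i in range(4): print("  edge",np.linalg.norm(t[i]-t[(i+1)%4]).round(1),np.degrees(np.arctan2(*(t[i]-t[(i+1)%4])[[1,0]])).round(1))
show("board",P(558,180,90),P(757,198,90))
show("tab",P(472,388,95));show("plate",P(496,353,60),P(494,418,60),P(413,351,60),P(416,416,60))
m=[P(413,290,3),P(524,340,3),P(477,459,3),P(361,408,3)];show("mat",*m,sum(m)/4)
show("bars",P(426,73,95),P(415,106,95));show("tag",P(366,75,80),P(459,111,80))
s=[P(405,55,14),P(481,80,14),P(460,157,14),P(378,130,14)];show("stand",*s,sum(s)/4)
show("bowl",P(697,50,40));show("vase",P(*((295-0)/1.5625*3.2-90*3.2,170/1.5625*3.2-140*3.2),115),P(*(((303)/1.5625-90)*3.2,(205/1.5625-140)*3.2),0))
# cross check in scene view
for n,X in dict(h=(a+b)/2/1000).items(): print(n,proj("scene",X)*1.5625)
print("clip scene tri", tri(ray("scene",(275.,226)),ray("top",(90+415/3.2,140+106/3.2))), tri(ray("scene",(282.2,217.3)),ray("top",(90+425/3.2,140+73/3.2))))
print("clip scene tri2", tri(ray("scene",(282.2,217.3)),ray("top",(90+415/3.2,140+106/3.2))))
```

```text
handle [562.4 -33.9] [446.5 -24.2] [504.5 -29.1]
len 116.25890050500495 chest yaw -4.799344263431894
lid [688.7 195. ] [ 6.656e+02 -5.000e-01] [353.3  35.7] [372.1 224.5]
  edge 196.8 83.3
  edge 314.4 -6.6
  edge 189.8 -95.7
  edge 317.9 174.7
tray [ 597.6 -150.4] [ 588.6 -337.1] [ 369.2 -325.2] [ 379.6 -137.9] [ 483.8 -237.7]
  edge 186.9 87.2
  edge 219.7 -3.1
  edge 187.6 -93.2
  edge 218.3 176.7
board [ 597.3 -162.9] [ 586.8 -320.7]
tab [435.1 -99.6]
plate [ 459.4 -117.3] [ 408.3 -117. ] [459.7 -50.9] [408.7 -55. ]
mat [506.8 -45.1] [ 466.6 -140.6] [ 366.9 -103.3] [407.2  -4.6] [436.9 -73.4]
bars [679.1 -56.8] [652.6 -48.9]
tag [678.6  -7.9] [651.4 -83. ]
stand [707.3 -32.6] [687.3 -98.4] [620.5 -82.3] [641.9 -11.8] [664.2 -56.3]
bowl [ 713.6 -280.3]
vase [810.1  31.7] [781.8  34.3]
h [472.47569943 261.89705267]
clip scene tri (array([ 0.65881225, -0.05136495,  0.05806645]), np.float64(0.010936163084219764)) (array([ 0.67201916, -0.04942776,  0.12756423]), np.float64(0.01800636180437869))
clip scene tri2 (array([ 0.65216727, -0.04600243,  0.09352588]), np.float64(0.005773182159904957))
```

```bash
python3 -m jog '{"travel":[[36,-32,0],[36,-32,0],[36,-32,0],[36,-32,0],[36,-32,0]],"dr":[[0,0,2],[0,0,2],[0,0,2],[0,0,2],[0,0,0.5]],"jaw":[150,150,150,150,150]}' 40
python3 -m jog '{"travel":[[36,-32,0],[36,-32,0],[36,-32,0],[5,-39,0],[5,-39,0]],"dr":[[0,0,0],[0,0,0],[0,0,0],[0,0,0],[0,0,0]],"jaw":[150,150,150,150,150]}'
python3 -m jog '{"travel":[[5,-39,0],[5,-39,0],[5,-39,0],[5,-39,0],[5,-39,0]],"dr":[[0,0,0],[0,0,0],[0,0,0],[0,0,0],[0,0,0]],"jaw":[150,150,150,150,150]}'
python3 -m jog '{"travel":[[5,-39,0],[5,-39,0],[5,-39,0],[5,-39,0],[0,0,0]],"dr":[[0,0,0],[0,0,0],[0,0,0],[0,0,0],[0,0,0]],"jaw":[150,150,150,150,150]}'
python3 - <<'E'
from h import *
s=get_state();im=read_camera("wrist");print(s["time"],s["eef_pos"],s["tcp_rot"],s["opening"],s["contact_force"])
np.save("s1.npy",s,allow_pickle=True)
cv2.imwrite("pics/w1.png",cv2.resize(im[:,:,::-1],(800,600),interpolation=cv2.INTER_CUBIC))
E
```

```text
time: 0.57
eef_pos: [0.3174, 0.5156, 0.2309]
tcp_rot: [0.045, 0.999, -0.0, -0.0]
contact_force: [0.6, 0.6, -0.3]
opening: 0.414
time: 0.98
eef_pos: [0.4212, 0.3542, 0.2307]
tcp_rot: [0.047, 0.999, -0.0, -0.0]
contact_force: [0.4, -0.9, -0.1]
opening: 0.417
time: 1.4
eef_pos: [0.4447, 0.1593, 0.2311]
tcp_rot: [0.046, 0.999, -0.0, 0.0]
contact_force: [0.8, 0.4, 0.7]
opening: 0.408
time: 1.82
eef_pos: [0.4656, -0.0006, 0.2314]
tcp_rot: [0.05, 0.999, -0.001, 0.0]
contact_force: [0.8, 0.4, 0.5]
opening: 0.412
1.8167 [ 0.46558272 -0.00057385  0.23140478] [ 4.97648151e-02  9.98759936e-01 -1.39064603e-03  3.46235733e-04] 0.41186153779488144 [0.83623632 0.44996047 0.4764982 ]
```

View pics/w1.png

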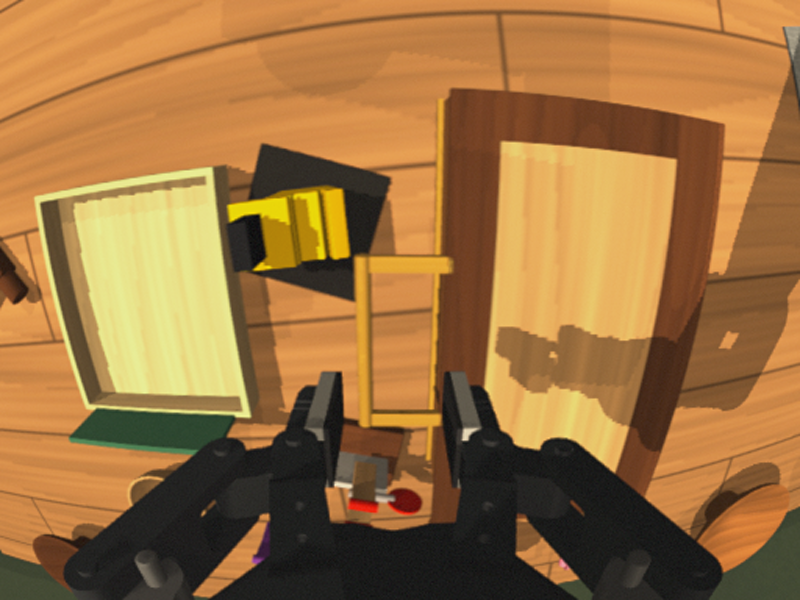

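The wrist view shows the handle bar running from (361,262) to (364,422) between the open fingers, and the wedge tab near (245,242).

Run:
```python
from h import *
s=np.load("s1.npy",allow_pickle=True).item()
W=lambda u,v,z:(wplane(s,(u/1.5625,v/1.5625),z/1000)*1000).round(1)[:2]
a,b=W(362,263,106),W(365,420,106);print(a,b,(a+b)/2,np.degrees(np.arctan2(*(b-a)[::-1])),np.linalg.norm(b-a))
for p in [(449,90),(724,124),(436,480)]:print(W(*p,106))
print("tab top?",W(246,222,98),W(230,218,98),W(264,216,98),"plate",W(230,204,63),W(287,192,63),W(298,262,63))
print("tray",W(36,198,34),W(226,167,34),W(253,416,34))
```

```text
[449.3 -16.8] [560.2 -28.6] [504.75 -22.7 ] -6.07354334552474 111.52600593583546
[352.3  43.4]
[371.2 235.1]
[621.3  17.5]
tab top? [417.1 -86.9] [413.1 -97.1] [414.9 -74.6] plate [ 407.3 -108.8] [404.8 -66.3] [454.7 -65.9]
tray [ 369.6 -317.7] [ 381.  -118.5] [ 597.7 -140.1]
```

```bash
python3 -m jog '{"travel":[[13,-9,-15],[13,-9,-15],[13,-9,-15],[0,0,-15],[0,0,0]],"dr":[[0,0,0],[0,0,0],[0,0,0],[0,0,0],[0,0,0]],"jaw":[150,150,150,150,150]}'
python3 -m jog '{"travel":[[0,0,0],[0,0,0],[0,0,0]],"dr":[[0,0,0],[0,0,0],[0,0,0]],"jaw":[150,150,150]}'
python3 - <<'E'
from h import *
s=get_state();im=read_camera("wrist");print(s["time"],s["eef_pos"],s["dq"].round(3))
np.save("s1.npy",s,allow_pickle=True)
cv2.imwrite("pics/w2.png",cv2.resize(im[:,:,::-1],(800,600),interpolation=cv2.INTER_CUBIC))
E
```

```text
time: 2.28
eef_pos: [0.5021, -0.0204, 0.1676]
tcp_rot: [0.046, 0.999, 0.001, -0.004]
contact_force: [-1.3, 0.7, -0.8]
opening: 0.412
time: 2.53
eef_pos: [0.5045, -0.0213, 0.1726]
tcp_rot: [0.046, 0.999, -0.0, 0.001]
contact_force: [-1.1, 0.5, -0.5]
opening: 0.413
2.5333 [ 0.50452213 -0.02129377  0.17262127] [-0.005 -0.004 -0.002 -0.003 -0.003 -0.001]
```

View pics/w2.png

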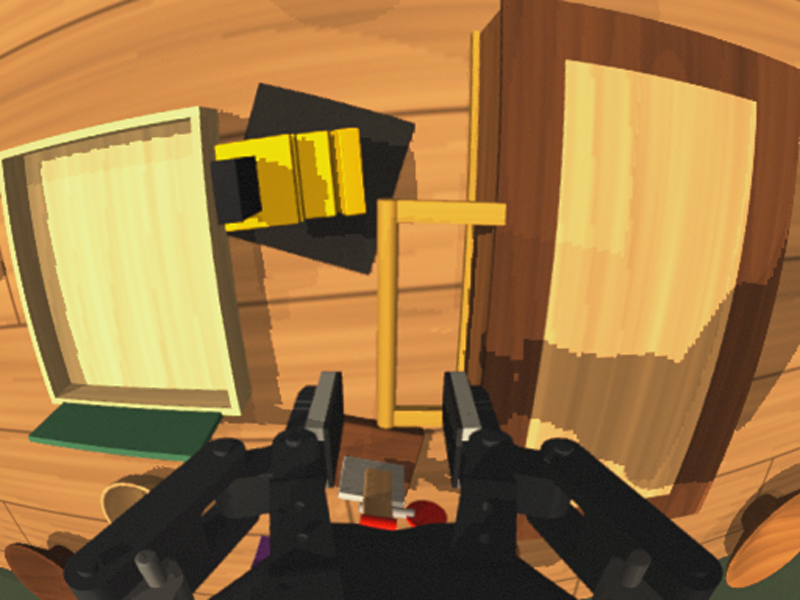

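The bar now runs from (386,208) to (386,418), close to midway between the fingertips.

Run:
```python
from h import *
s=np.load("s1.npy",allow_pickle=True).item()
W=lambda u,v,z:(wplane(s,(u/1.5625,v/1.5625),z/1000)*1000).round(1)[:2]
a,b=W(386,208,103),W(386,420,103);print(a,b,(a+b)/2,np.degrees(np.arctan2(*(b-a)[::-1])),np.linalg.norm(b-a))
print("plate",W(217,146,63),W(228,231,63),W(293,136,63),W(299,226,63))
print("tab top",W(213,165,98),W(219,223,98), "tab/plate base",W(250,157,63),W(259,218,63))
print("tray",W(2,160,34),W(202,107,34),W(240,413,34))
c=camera_info("wrist")["mount"];print(c[:3,:3]@[0,0,1])
```

```text
[449.1 -18.4] [563.3 -29.4] [506.2 -23.9] -5.50188436941786 114.7285491933023
plate [ 408.  -110.4] [ 457.5 -111.4] [409.4 -65.9] [459.7 -68.8]
tab top [ 418.5 -100.4] [ 447.6 -101.9] tab/plate base [417.4 -91.7] [452.4 -91.4]
tray [ 375.3 -315. ] [ 380.  -128.7] [ 597.3 -143.8]
[-3.26191009e-01 -2.05617542e-04  9.45303858e-01]
```

```bash
python3 -m jog '{"travel":[[1,-2.7,-20],[0,0,-20],[0,0,-20],[0,0,-20],[0,0,-9]],"dr":[[0,0,0],[0,0,0],[0,0,0],[0,0,0],[0,0,0]],"jaw":[150,150,150,150,150]}'
python3 -m jog '{"travel":[[0,0,0],[0,0,0],[0,0,0],[0,0,0],[0,0,0]],"dr":[[0,0,0],[0,0,0],[0,0,0],[0,0,0],[0,0,0]],"jaw":[150,150,255,255,255]}' 50
python3 -m jog '{"travel":[[0,0,0],[0,0,0],[0,0,0],[0,0,0],[0,0,0]],"dr":[[0,0,0],[0,0,0],[0,0,0],[0,0,0],[0,0,0]],"jaw":[255,255,255,255,255]}' 50
python3 - <<'E'
import numpy as np
y=np.array([.0955,.9954])
H=lambda a:np.r_[(-.235*np.cos(a)+.063*np.sin(a))*y,.063*np.cos(a)+.235*np.sin(a)]*1000
A=np.linspace(0,2,13)
for a,b in zip(A,A[1:]):print(b.round(2),((H(b)-H(a))/5).round(1).tolist())
E
```

```text
time: 3.0
eef_pos: [0.5039, -0.0242, 0.0807]
tcp_rot: [0.046, 0.999, 0.0, -0.001]
contact_force: [-0.3, -1.2, -0.3]
opening: 0.41
time: 3.42
eef_pos: [0.5064, -0.0244, 0.0839]
tcp_rot: [0.047, 0.999, 0.0, 0.002]
contact_force: [0.8, 2.3, 1.0]
opening: 0.098
time: 3.83
eef_pos: [0.5063, -0.0246, 0.0832]
tcp_rot: [0.046, 0.999, 0.0, 0.002]
contact_force: [3.6, 3.5, 3.4]
opening: 0.098
0.17 [0.3, 2.7, 7.6]
0.33 [0.4, 3.9, 7.1]
0.5 [0.5, 5.1, 6.3]
0.67 [0.6, 6.0, 5.4]
0.83 [0.7, 6.8, 4.3]
1.0 [0.7, 7.5, 3.1]
1.17 [0.8, 7.9, 1.8]
1.33 [0.8, 8.0, 0.5]
1.5 [0.8, 8.0, -0.9]
1.67 [0.7, 7.8, -2.2]
1.83 [0.7, 7.3, -3.5]
2.0 [0.6, 6.6, -4.6]
```

```bash
python3 -m jog '{"travel":[[0.3,2.3,7.8],[0.3,2.5,7.7],[0.3,2.7,7.6],[0.3,2.9,7.5],[0.3,3.1,7.4]],"dr":[[0,0,0],[0,0,0],[0,0,0],[0,0,0],[0,0,0]],"jaw":[255,255,255,255,255]}' 60
python3 -m jog '{"travel":[[0.4,3.9,7.1],[0.4,3.9,7.1],[0.4,3.9,7.1],[0.4,3.9,7.1],[0.4,3.9,7.1]],"dr":[[0,0,0],[0,0,0],[0,0,0],[0,0,0],[0,0,0]],"jaw":[255,255,255,255,255]}'
python3 -m jog '{"travel":[[0.5,5.1,6.3],[0.5,5.1,6.3],[0.5,5.1,6.3],[0.5,5.1,6.3],[0.5,5.1,6.3]],"dr":[[0,0,0],[0,0,0],[0,0,0],[0,0,0],[0,0,0]],"jaw":[255,255,255,255,255]}'
```

```text
time: 4.25
eef_pos: [0.5072, -0.013, 0.118]
tcp_rot: [0.046, 0.999, -0.002, 0.002]
contact_force: [11.4, -4.3, -14.7]
opening: 0.09
time: 4.67
eef_pos: [0.5092, 0.0052, 0.1533]
tcp_rot: [0.046, 0.999, -0.004, 0.001]
contact_force: [10.8, -6.5, -13.9]
opening: 0.09
time: 5.08
eef_pos: [0.5116, 0.0286, 0.1852]
tcp_rot: [0.046, 0.999, -0.006, 0.001]
contact_force: [7.7, -13.0, -10.6]
opening: 0.097
```

```bash
python3 -m jog '{"travel":[[0.6,6.0,5.4],[0.6,6.0,5.4],[0.6,6.0,5.4],[0.6,6.0,5.4],[0.6,6.0,5.4]],"dr":[[0,0,0],[0,0,0],[0,0,0],[0,0,0],[0,0,0]],"jaw":[255,255,255,255,255]}' 60
python3 -m jog '{"travel":[[0.7,6.8,4.3],[0.7,6.8,4.3],[0.7,6.8,4.3],[0.7,6.8,4.3],[0.7,6.8,4.3]],"dr":[[0,0,0],[0,0,0],[0,0,0],[0,0,0],[0,0,0]],"jaw":[255,255,255,255,255]}'
python3 -m jog '{"travel":[[0.7,7.5,3.1],[0.7,7.5,3.1],[0.7,7.5,3.1],[0.7,7.5,3.1],[0.7,7.5,3.1]],"dr":[[0,0,0],[0,0,0],[0,0,0],[0,0,0],[0,0,0]],"jaw":[255,255,255,255,255]}'
python3 -m jog '{"travel":[[0.8,7.9,1.8],[0.8,7.9,1.8],[0.8,7.9,1.8],[0.8,7.9,1.8],[0.8,7.9,1.8]],"dr":[[0,0,0],[0,0,0],[0,0,0],[0,0,0],[0,0,0]],"jaw":[255,255,255,255,255]}'
python3 -m jog '{"travel":[[0.8,8,0.5],[0.8,8,0.5],[0.8,8,0.5],[0.8,8,0.5],[0.8,8,0.5]],"dr":[[0,0,0],[0,0,0],[0,0,0],[0,0,0],[0,0,0]],"jaw":[255,255,255,255,255]}'
```

```text
time: 5.5
eef_pos: [0.5147, 0.057, 0.2133]
tcp_rot: [0.046, 0.999, -0.009, 0.001]
contact_force: [5.6, -16.3, -4.5]
opening: 0.091
time: 5.92
eef_pos: [0.5182, 0.0898, 0.2364]
tcp_rot: [0.046, 0.999, -0.01, 0.0]
contact_force: [1.4, -19.3, 1.5]
opening: 0.091
time: 6.33
eef_pos: [0.5222, 0.1268, 0.2543]
tcp_rot: [0.046, 0.999, -0.011, 0.001]
contact_force: [-1.5, -20.4, 9.7]
opening: 0.09
time: 6.75
eef_pos: [0.5265, 0.167, 0.2658]
tcp_rot: [0.046, 0.999, -0.01, 0.002]
contact_force: [-5.1, -18.7, 17.4]
opening: 0.092
time: 7.17
eef_pos: [0.531, 0.2087, 0.2689]
tcp_rot: [0.046, 0.999, -0.008, 0.003]
contact_force: [-4.1, -15.5, 17.7]
opening: 0.088
```

```bash
python3 -m jog '{"travel":[[0.8,8,0.3],[0.8,8,0],[0.8,8,-0.2],[0.8,8,-0.4],[0.8,8,-0.7]],"dr":[[0,0,0],[0,0,0],[0,0,0],[0,0,0],[0,0,0]],"jaw":[255,255,255,255,255]}' 60
python3 -m jog '{"travel":[[0.7,7.8,-1.4],[0.7,7.8,-1.6],[0.7,7.8,-1.8],[0.7,7.8,-2],[0.7,7.8,-2.2]],"dr":[[0,0,0],[0,0,0],[0,0,0],[0,0,0],[0,0,0]],"jaw":[255,255,255,255,255]}'
python3 -m jog '{"travel":[[0.7,7.3,-3.2],[0.7,7.3,-3.2],[0.7,7.3,-3.2],[0.7,7.3,-3.5],[0.7,7.3,-3.5]],"dr":[[0,0,0],[0,0,0],[0,0,0],[0,0,0],[0,0,0]],"jaw":[255,255,255,255,255]}'
```

```text
time: 7.58
eef_pos: [0.5352, 0.2492, 0.2665]
tcp_rot: [0.046, 0.999, -0.007, 0.003]
contact_force: [-0.8, -13.5, 12.2]
opening: 0.089
time: 8.0
eef_pos: [0.5394, 0.2885, 0.257]
tcp_rot: [0.046, 0.999, -0.007, 0.004]
contact_force: [1.3, -12.8, 11.8]
opening: 0.091
time: 8.42
eef_pos: [0.5432, 0.3254, 0.24]
tcp_rot: [0.046, 0.999, -0.006, 0.004]
contact_force: [1.3, -9.3, 20.8]
opening: 0.09
```

```bash
python3 -m jog '{"travel":[[0.6,6.7,-3.9],[0.6,6.7,-3.9],[0.6,6.7,-4],[0.6,6.7,-4],[0,0,0]],"dr":[[0,0,0],[0,0,0],[0,0,0],[0,0,0],[0,0,0]],"jaw":[255,255,255,255,255]}' 60
python3 -m jog '{"travel":[[0,0,0],[0,0,0],[0,0,0],[0,0,20],[0,0,30]],"dr":[[0,0,0],[0,0,0],[0,0,0],[0,0,0],[0,0,0]],"jaw":[130,130,130,130,130]}'
python3 -m jog '{"travel":[[0,-10,20],[-15,-36,0],[-15,-36,0],[-15,-36,0],[-15,-36,0]],"dr":[[0,0,0],[0,0,0],[0,0,0],[0,0,0],[0,0,0]],"jaw":[130,130,130,130,130]}'
```

```text
time: 8.83
eef_pos: [0.5462, 0.3544, 0.2223]
tcp_rot: [0.046, 0.999, -0.003, 0.005]
contact_force: [7.1, -2.3, 4.1]
opening: 0.087
time: 9.25
eef_pos: [0.5397, 0.3559, 0.2649]
tcp_rot: [0.046, 0.999, -0.003, -0.005]
contact_force: [0.7, 0.8, -0.4]
opening: 0.488
time: 9.67
eef_pos: [0.4807, 0.2018, 0.2893]
tcp_rot: [0.045, 0.999, -0.001, -0.001]
contact_force: [-0.2, -1.0, 0.5]
opening: 0.49
```

```bash
python3 -m jog '{"travel":[[-6.6,-36.7,0],[-6.6,-36.7,0],[-6.6,-36.7,-10],[-6.6,-36.7,-20],[-6.6,-36.7,-30]],"dr":[[0,0,1],[0,0,1],[0,0,1],[0,0,0],[0,0,0]],"jaw":[150,150,150,150,150]}'
python3 -m jog '{"travel":[[-6.6,-36.7,-30],[-6.6,-36.7,-30],[-6.6,-36.7,-30],[0,0,0],[0,0,0]],"dr":[[0,0,0],[0,0,0],[0,0,0],[0,0,0],[0,0,0]],"jaw":[150,150,150,150,150]}'
python3 - <<'E'
from h import *
s=get_state();im=read_camera("wrist");print(s["time"],s["eef_pos"],s["dq"].round(3))
np.save("s1.npy",s,allow_pickle=True)
cv2.imwrite("pics/w3.png",cv2.resize(im[:,:,::-1],(800,600),interpolation=cv2.INTER_CUBIC))
E
```

```text
time: 10.08
eef_pos: [0.4502, 0.0232, 0.2355]
tcp_rot: [0.02, 1.0, -0.001, 0.002]
contact_force: [1.3, -0.5, -0.7]
opening: 0.41
time: 10.5
eef_pos: [0.431, -0.0713, 0.1538]
tcp_rot: [0.022, 1.0, 0.001, -0.003]
contact_force: [-0.6, -0.3, -0.7]
opening: 0.414
10.5 [ 0.43099955 -0.07129635  0.15382655] [ 0.052 -0.027 -0.056  0.009  0.003  0.008]
```

View pics/w3.png

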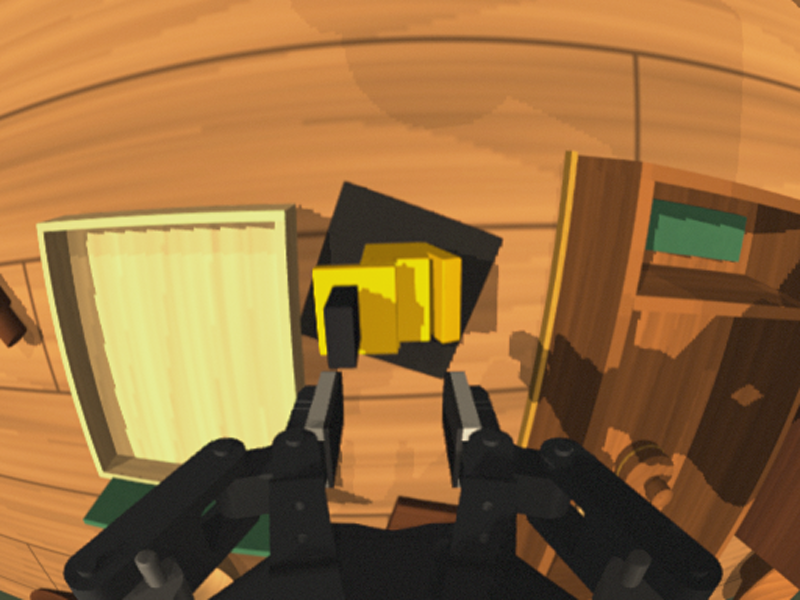

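The tab is at (327–358, 288–367). The chest is open, and a pot shows at (645,470).

Run:
```python
from h import *
s=np.load("s1.npy",allow_pickle=True).item();print(s["tcp_rot"])
W=lambda u,v,z:(wplane(s,(u/1.5625,v/1.5625),z/1000)*1000).round(1)[:2]
print("tabtop far edge",W(328,366,98),W(357,366,98),"base near",W(331,288,63),W(359,285,63))
print("plate",W(315,268,63),W(321,355,63),W(394,266,63),W(397,353,63))
print("mat",W(346,182,3),W(502,239,3),W(445,377,3))
```

```text
[ 0.02165101  0.99976086  0.00110778 -0.0028671 ]
tabtop far edge [ 447.8 -102.3] [448.2 -88.2] base near [ 419.1 -102.5] [418.1 -87.4]
plate [ 407.6 -110.2] [ 458.3 -111.8] [408.5 -68.4] [458.7 -68.9]
mat [367.7 -96.7] [408.6   3.1] [508.2 -35.4]
```

```bash
python3 -m jog '{"travel":[[1,-12,-20],[1,-11.7,-20],[0,0,-20],[0,0,-20],[0,0,0]],"dr":[[0,0,0],[0,0,0],[0,0,0],[0,0,0],[0,0,0]],"jaw":[150,150,150,150,150]}'
python3 -m jog '{"travel":[[0,0,0]],"dr":[[0,0,0]],"jaw":[150]}'
```

```text
time: 10.97
eef_pos: [0.4336, -0.0925, 0.0739]
tcp_rot: [0.019, 1.0, 0.001, -0.003]
contact_force: [-0.9, 0.5, 0.3]
opening: 0.41
time: 11.05
eef_pos: [0.4354, -0.0934, 0.0766]
tcp_rot: [0.019, 1.0, 0.0, -0.0]
contact_force: [0.0, 0.0, -0.3]
opening: 0.411
```

```bash
python3 -m jog '{"travel":[[-2,-1.5,-8],[0,0,0],[0,0,0],[0,0,0],[0,0,0]],"dr":[[0,0,0],[0,0,0],[0,0,0],[0,0,0],[0,0,0]],"jaw":[150,150,255,255,255]}' 80
python3 -m jog '{"travel":[[0,0,0],[0,0,0],[0,0,10],[0,0,20],[0,0,30]],"dr":[[0,0,0],[0,0,0],[0,0,0],[0,0,0],[0,0,0]],"jaw":[255,255,255,255,255]}'
```

```text
time: 11.47
eef_pos: [0.4339, -0.0963, 0.0694]
tcp_rot: [0.02, 1.0, -0.0, 0.001]
contact_force: [-1.2, 1.0, 3.7]
opening: 0.151
time: 11.88
eef_pos: [0.4307, -0.095, 0.1262]
tcp_rot: [0.02, 1.0, 0.001, -0.003]
contact_force: [0.3, 0.2, -1.7]
opening: 0.149
```

```bash
python3 -m jog '{"travel":[[5,5,30],[5,15,30],[5,33,0],[5,33,0],[4,33,0]],"dr":[[0,0,-1],[0,0,-1],[0,0,-1],[0,0,0],[0,0,0]],"jaw":[255,255,255,255,255]}'
python3 -m jog '{"travel":[[0,33,0],[0,33,0],[-12,30,0],[-12,30,0],[-12,30,0]],"dr":[[0,0,0],[0,0,0],[0,0,0],[0,0,0],[0,0,0]],"jaw":[255,255,255,255,255]}'
python3 -m jog '{"travel":[[-8,25,0],[0,0,0],[0,0,0],[0,0,0]],"dr":[[0,0,0],[0,0,0],[0,0,0],[0,0,0]],"jaw":[255,255,255,255]}'
```

```text
time: 12.3
eef_pos: [0.4575, 0.0238, 0.1894]
tcp_rot: [0.047, 0.999, -0.0, 0.001]
contact_force: [0.7, -0.0, -0.9]
opening: 0.148
time: 12.72
eef_pos: [0.4201, 0.1802, 0.1882]
tcp_rot: [0.046, 0.999, -0.0, -0.0]
contact_force: [0.0, 0.8, -1.7]
opening: 0.148
time: 13.05
eef_pos: [0.4131, 0.2036, 0.1882]
tcp_rot: [0.046, 0.999, -0.0, 0.0]
contact_force: [0.7, -0.3, -0.8]
opening: 0.148
```

Run:
```python
from h import *
s=get_state();im=read_camera("wrist");print(s["time"],s["eef_pos"],s["dq"].round(3))
np.save("s1.npy",s,allow_pickle=True)
cv2.imwrite("pics/w4.png",cv2.resize(im[:,:,::-1],(800,600),interpolation=cv2.INTER_CUBIC))
```

```text
13.05 [0.41308183 0.20360663 0.18820259] [-0.022  0.002 -0.003  0.001  0.001  0.001]
```

View pics/w4.png

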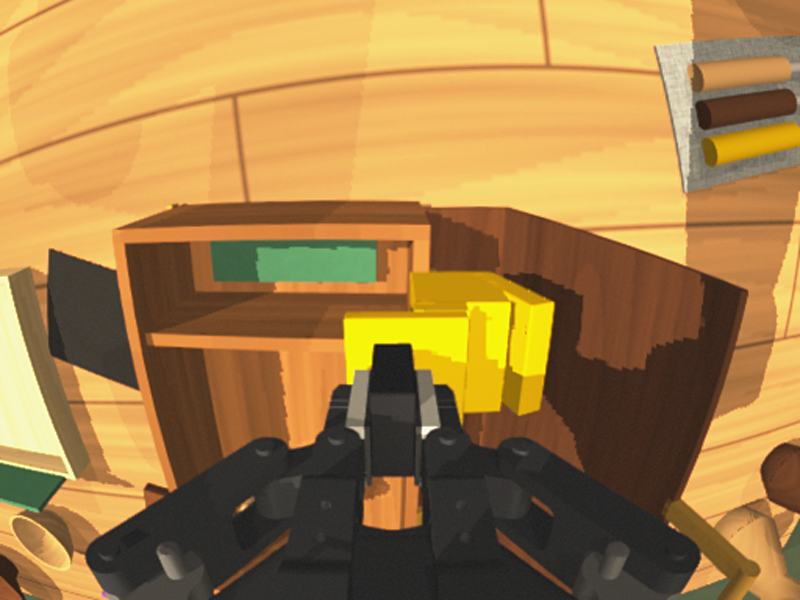

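The chest's top outer corners on the −x end are at (115,229) and (431,226). The held wedge sits over the wall and the lid stands open at the right.

Run:
```python
from h import *
s=np.load("s1.npy",allow_pickle=True).item();print(s["tcp_rot"])
W=lambda u,v,z:(wplane(s,(u/1.5625,v/1.5625),z/1000)*1000).round(1)[:2]
a,b=W(115,229,100),W(431,226,100);print(a,b,np.linalg.norm(b-a),np.degrees(np.arctan2(*(b-a)[::-1]))-90)
print("inner",W(126,242,100),W(415,239,100),"div",W(150,345,100))
print("y side pt",W(160,485,100))
print("lid top corner?",W(745,290,200))
th=np.radians(-5.3);x=np.array([np.cos(th),np.sin(th)]);y=np.array([-x[1],x[0]])
print("TCP rel corner b in chest axes",[(s["eef_pos"][:2]*1000-b)@x,(s["eef_pos"][:2]*1000-b)@y])
```

```text
[ 4.59616650e-02  9.98943150e-01 -3.30078439e-04  4.34245745e-06]
[351.6  50.3] [371.2 227.8] 178.57886213099243 -6.3012174414491255
inner [360.2  56.3] [377.3 219.2] div [424.4  55.3]
y side pt [536.7  21.7]
lid top corner? [382.5 339.2]
TCP rel corner b in chest axes [np.float64(43.93752376593192), np.float64(-20.221289711938713)]
```

```bash
python3 -m jog '{"travel":[[1.5,16,0],[0,0,0],[0,0,-15],[0,0,-15],[0,0,-15]],"dr":[[0,0,0],[0,0,0],[0,0,0],[0,0,0],[0,0,0]],"jaw":[255,255,255,255,255]}'
python3 -m jog '{"travel":[[0,0,-10],[0,0,-8],[0,0,-5],[0,0,0],[0,0,0]],"dr":[[0,0,0],[0,0,0],[0,0,0],[0,0,0],[0,0,0]],"jaw":[255,255,255,255,255]}'
```

```text
time: 13.52
eef_pos: [0.4154, 0.2188, 0.143]
tcp_rot: [0.047, 0.999, -0.0, 0.0]
contact_force: [0.5, -0.0, -2.0]
opening: 0.148
time: 13.93
eef_pos: [0.415, 0.2198, 0.1205]
tcp_rot: [0.046, 0.999, 0.0, 0.0]
contact_force: [0.3, -0.0, -0.6]
opening: 0.149
```

No contact so far, and the foot is well below the wall top, so I'll seat it.

```bash
python3 -m jog '{"travel":[[0,0,-3],[0,0,-2],[0,0,0],[0,0,0]],"dr":[[0,0,0],[0,0,0],[0,0,0],[0,0,0]],"jaw":[255,255,255,255]}'
python3 -m jog '{"travel":[[0,0,-1],[0,0,0],[0,0,0]],"dr":[[0,0,0],[0,0,0],[0,0,0]],"jaw":[255,255,255]}'
```

```text
time: 14.27
eef_pos: [0.4147, 0.22, 0.1154]
tcp_rot: [0.046, 0.999, 0.0, 0.0]
contact_force: [0.5, 0.5, -0.7]
opening: 0.151
time: 14.52
eef_pos: [0.4148, 0.22, 0.1144]
tcp_rot: [0.046, 0.999, 0.0, 0.0]
contact_force: [0.8, 1.1, -1.7]
opening: 0.151
```

```bash
python3 -m jog '{"travel":[[0,0,-1.5],[0,0,0],[0,0,0],[0,0,0],[0,0,0]],"dr":[[0,0,0],[0,0,0],[0,0,0],[0,0,0],[0,0,0]],"jaw":[255,255,255,180,180]}'
python3 -m jog '{"travel":[[0,0,0],[0,0,8],[0,0,25],[0,0,35],[0,0,35]],"dr":[[0,0,0],[0,0,0],[0,0,0],[0,0,0],[0,0,0]],"jaw":[170,170,170,170,170]}'
python3 -m jog '{"travel":[[20,-25,20],[30,-35,20],[30,-35,20],[0,0,0],[0,0,0]],"dr":[[0,0,0],[0,0,0],[0,0,0],[0,0,0],[0,0,0]],"jaw":[170,170,170,170,170]}'
python3 - <<'E'
from h import *
s=get_state();im=read_camera("wrist");print(s["time"],s["eef_pos"],s["dq"].round(3))
np.save("s1.npy",s,allow_pickle=True)
cv2.imwrite("pics/w5.png",cv2.resize(im[:,:,::-1],(800,600),interpolation=cv2.INTER_CUBIC))
E
```

```text
time: 14.93
eef_pos: [0.4151, 0.2201, 0.1131]
tcp_rot: [0.046, 0.999, 0.0, 0.001]
contact_force: [0.3, 0.5, -0.3]
opening: 0.293
time: 15.35
eef_pos: [0.4138, 0.2196, 0.2163]
tcp_rot: [0.046, 0.999, -0.0, -0.001]
contact_force: [0.6, 0.9, -0.1]
opening: 0.332
time: 15.77
eef_pos: [0.4859, 0.1356, 0.2707]
tcp_rot: [0.048, 0.999, 0.0, 0.001]
contact_force: [0.2, 0.7, -0.7]
opening: 0.333
15.7667 [0.48591775 0.13560945 0.27065565] [ 0.041 -0.     0.065  0.009  0.005  0.005]
```

View pics/w5.png

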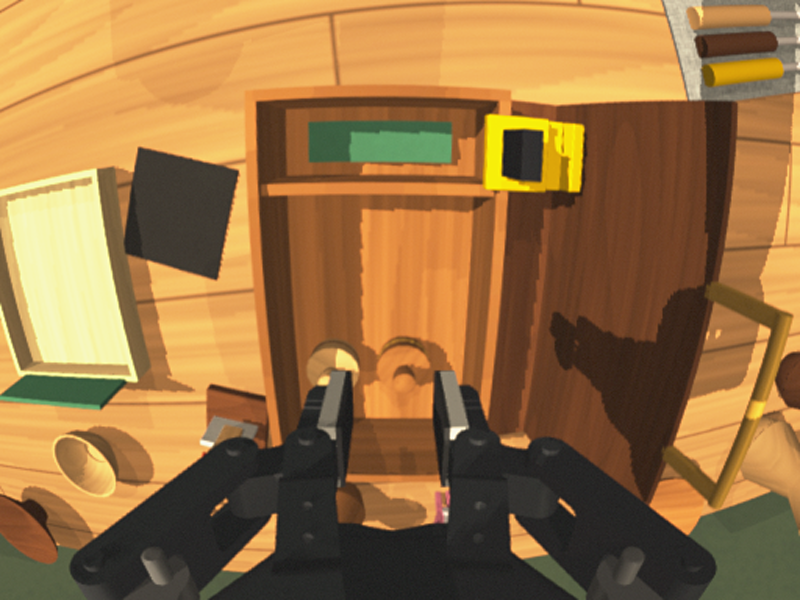

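The wedge hangs in the slot at (535,150). The pale pot is at (333,365) and the mid-brown pot at (403,370), with the far end of the chest hidden by the fingers. I'll move further +x to see it.

```bash
python3 -m jog '{"travel":[[35,-5,5],[35,-5,5],[35,-5,5],[0,0,0],[0,0,0]],"dr":[[0,0,0],[0,0,0],[0,0,0],[0,0,0],[0,0,0]],"jaw":[120,120,120,120,120]}'
python3 -m jog '{"travel":[[0,0,0],[0,0,0]],"dr":[[0,0,0],[0,0,0]],"jaw":[120,120]}'
python3 - <<'E'
from h import *
s=get_state();im=read_camera("wrist");print(s["time"],s["eef_pos"],s["tcp_rot"])
np.save("s1.npy",s,allow_pickle=True)
cv2.imwrite("pics/w6.png",cv2.resize(im[:,:,::-1],(800,600),interpolation=cv2.INTER_CUBIC))
E
```

```text
time: 16.23
eef_pos: [0.5891, 0.1227, 0.2819]
tcp_rot: [0.046, 0.999, -0.0, -0.002]
contact_force: [-0.2, -0.1, -0.0]
opening: 0.533
time: 16.4
eef_pos: [0.5878, 0.1229, 0.2833]
tcp_rot: [0.046, 0.999, 0.0, -0.001]
contact_force: [-0.4, -0.4, -0.2]
opening: 0.528
16.4 [0.58779924 0.12286467 0.28332412] [ 4.55036819e-02  9.98963818e-01  3.11283075e-05 -8.38661124e-04]
```

View pics/w6.png

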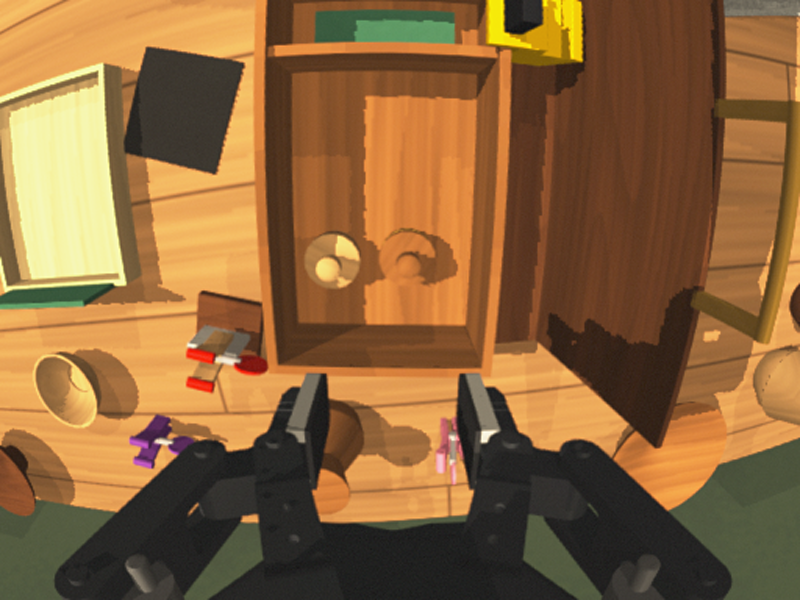

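Only two pots are present: the pale one (knob 328,270) and the mid-brown one (knob 408,265), both at the +x end. The wedge is still hooked.

Run:
```python
from h import *
s=np.load("s1.npy",allow_pickle=True).item()
W=lambda u,v,z:(wplane(s,(u/1.5625,v/1.5625),z/1000)*1000).round(1)[:2]
for n,k,b in(("pale",(328,270),(333,259)),("brown",(408,266),(408,256))):print(n,W(*k,58),W(*b,38))
print("wall outer corners",W(279,373,100),W(490,376,100)," -y outer",W(262,60,100),"+y outer",W(512,60,100))
print("tray",W(105,65,34),W(132,283,34),W(2,289,34)); print("board top",W(0,307,90),W(95,303,90))
print("mat",W(150,47,3),W(244,65,3),W(215,174,3),W(124,155,3))
print("clip bars",W(201,356,95),W(201,384,95),"tag",W(251,366,75))
```

```text
pale [599.8  68.9] [595.7  71.2]
brown [602.6 135.2] [599.1 136.2]
wall outer corners [670.6  23.6] [688.6 194. ]  -y outer [430.3  46. ] +y outer [447.  220.6]
tray [ 381.8 -129.1] [ 598.2 -136.1] [ 584.2 -337.9]
board top [ 591.1 -283.4] [ 598.6 -145.1]
mat [368.5 -93.7] [410.2   3.1] [508.8 -38. ] [ 471.6 -137.2]
clip bars [653.4 -44.7] [680.2 -52.2] tag [675.   -9.1]
```

```bash
python3 -m jog '{"travel":[[2,-10,-15],[2,-10,-15],[2,-10,-15],[2,-10,-15],[2,-13,-15]],"dr":[[0,0,-7],[0,0,-7],[0,0,-7],[0,0,-7],[0,0,-7]],"jaw":[135,135,135,135,135]}'
python3 -m jog '{"travel":[[0,0,-15],[0,0,-15],[0,0,-15],[0,0,-15],[0,0,-10]],"dr":[[0,0,-7],[0,0,-7],[0,0,-7],[0,0,-7],[0,0,-7]],"jaw":[135,135,135,135,135]}'
python3 -m jog '{"travel":[[0,0,0],[0,0,0],[0,0,0]],"dr":[[0,0,0],[0,0,0],[0,0,0]],"jaw":[135,135,135]}'
python3 - <<'E'
from h import *
s=get_state();im=read_camera("wrist");print(s["time"],s["eef_pos"],s["tcp_rot"],s["dq"].round(3))
np.save("s1.npy",s,allow_pickle=True)
cv2.imwrite("pics/w7.png",cv2.resize(im[:,:,::-1],(800,600),interpolation=cv2.INTER_CUBIC))
E
```

```text
time: 16.87
eef_pos: [0.5984, 0.0694, 0.2088]
tcp_rot: [0.347, 0.938, 0.0, 0.0]
contact_force: [0.3, 0.1, 1.0]
opening: 0.469
time: 17.28
eef_pos: [0.5977, 0.0694, 0.1377]
tcp_rot: [0.613, 0.79, -0.0, -0.001]
contact_force: [1.1, 0.3, -0.3]
opening: 0.473
time: 17.53
eef_pos: [0.5996, 0.0692, 0.1402]
tcp_rot: [0.61, 0.793, 0.001, 0.001]
contact_force: [0.1, -0.4, 0.4]
opening: 0.473
17.5333 [0.59960396 0.06920891 0.14020758] [6.09593688e-01 7.92713520e-01 5.25780028e-04 7.31304095e-04] [-0.002 -0.001 -0.014 -0.002 -0.002  0.009]
```

View pics/w7.png

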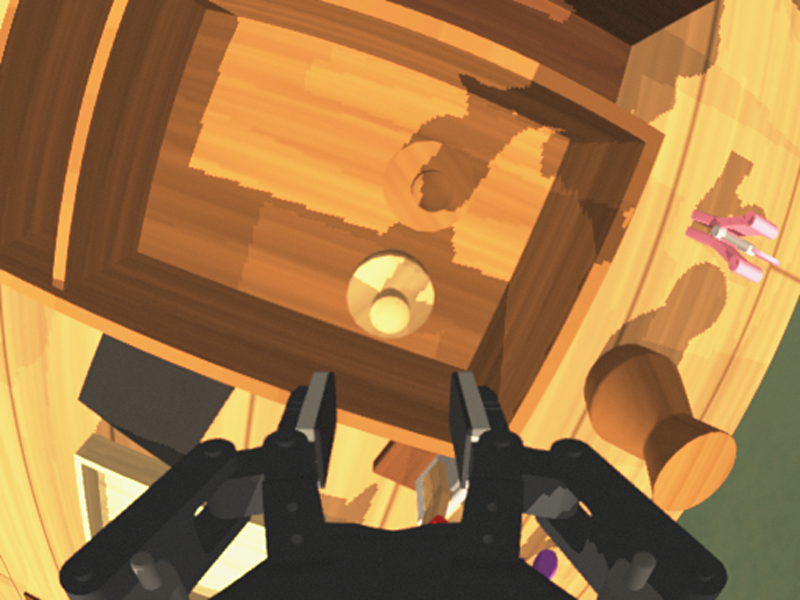

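The pale pot is nearly centred (knob 389,312), and the brown knob is at (436,190).

Run:
```python
from h import *
s=np.load("s1.npy",allow_pickle=True).item()
W=lambda u,v,z:(wplane(s,(u/1.5625,v/1.5625),z/1000)*1000).round(1)[:2]
for n,k,b in(("pale",(389,312),(390,292)),("brown",(434,188),(428,184))):print(n,W(*k,57),W(*k,62),W(*b,38))
```

```text
pale [597.7  68. ] [597.2  69.8] [596.9  72.7]
brown [602.4 136. ] [601.9 136.3] [600.9 135.9]
```

```bash
python3 -m jog '{"travel":[[-2.3,1.2,-20],[0,0,-25],[0,0,-25],[0,0,-15],[0,0,-10]],"dr":[[0,0,0],[0,0,0],[0,0,0],[0,0,0],[0,0,0]],"jaw":[135,135,135,135,135]}'
python3 -m jog '{"travel":[[0,0,-4],[0,0,0],[0,0,0],[0,0,0],[0,0,0]],"dr":[[0,0,0],[0,0,0],[0,0,0],[0,0,0],[0,0,0]],"jaw":[135,135,255,255,255]}' 30
python3 -m jog '{"travel":[[0,0,0],[0,0,0],[0,0,10],[0,0,20],[0,0,30]],"dr":[[0,0,0],[0,0,0],[0,0,0],[0,0,0],[0,0,0]],"jaw":[255,255,255,255,255]}'
```

```text
time: 18.0
eef_pos: [0.5965, 0.0702, 0.0428]
tcp_rot: [0.61, 0.792, -0.0, -0.001]
contact_force: [0.3, -0.2, 0.3]
opening: 0.472
time: 18.42
eef_pos: [0.5985, 0.07, 0.0417]
tcp_rot: [0.611, 0.792, 0.001, 0.001]
contact_force: [0.2, -0.2, 1.9]
opening: 0.222
time: 18.83
eef_pos: [0.5941, 0.0702, 0.0973]
tcp_rot: [0.611, 0.792, -0.002, -0.003]
contact_force: [0.3, 0.4, -0.7]
opening: 0.221
```

```bash
python3 -m jog '{"travel":[[0,0,35],[0,0,35],[-15,-37,0],[-15,-37,0],[-15,-37,0]],"dr":[[0,0,0],[0,0,0],[0,0,0],[0,0,0],[0,0,0]],"jaw":[255,255,255,255,255]}'
python3 -m jog '{"travel":[[-15,-37,0],[-15,-37,0],[-15,-37,0],[-15,-37,0],[0,0,-30]],"dr":[[0,0,0],[0,0,0],[0,0,0],[0,0,0],[0,0,0]],"jaw":[255,255,255,255,255]}'
python3 -m jog '{"travel":[[0,0,-30],[0,0,-30],[0,0,-20],[0,0,0],[0,0,0]],"dr":[[0,0,0],[0,0,0],[0,0,0],[0,0,0],[0,0,0]],"jaw":[255,255,255,255,255]}'
```

```text
time: 19.25
eef_pos: [0.5516, -0.0415, 0.1713]
tcp_rot: [0.61, 0.793, 0.0, 0.001]
contact_force: [0.5, -0.3, -0.5]
opening: 0.222
time: 19.67
eef_pos: [0.4939, -0.1969, 0.1465]
tcp_rot: [0.613, 0.79, -0.001, 0.007]
contact_force: [1.5, -0.7, -0.3]
opening: 0.219
time: 20.08
eef_pos: [0.4911, -0.1883, 0.0591]
tcp_rot: [0.611, 0.792, -0.0, -0.002]
contact_force: [-0.3, -0.2, 0.4]
opening: 0.224
```

```bash
python3 -m jog '{"travel":[[0,0,-12],[0,0,-5],[0,0,-1],[0,0,0],[0,0,0]],"dr":[[0,0,0],[0,0,0],[0,0,0],[0,0,0],[0,0,0]],"jaw":[255,255,255,255,255]}'
python3 -m jog '{"travel":[[0,0,-1],[0,0,0],[0,0,0],[0,0,0],[0,0,0]],"dr":[[0,0,0],[0,0,0],[0,0,0],[0,0,0],[0,0,0]],"jaw":[255,255,140,140,140]}'
python3 -m jog '{"travel":[[0,0,10],[0,0,30],[0,0,40],[0,0,40],[0,0,0]],"dr":[[0,0,0],[0,0,0],[0,0,0],[0,0,0],[0,0,0]],"jaw":[135,135,135,135,135]}'
python3 - <<'E'
from h import *
s=get_state();print(s["time"],s["eef_pos"])
a=read_camera("top");b=read_camera("scene")
cv2.imwrite("pics/m1.png",np.hstack([cv2.resize(a[130:330,60:350],(420,290)),cv2.resize(b[110:290,200:460],(380,290))])[:,:,::-1])
cv2.imwrite("pics/top1.png",a[:,:,::-1]);cv2.imwrite("pics/scene1.png",b[:,:,::-1])
E
```

```text
time: 20.5
eef_pos: [0.4926, -0.1891, 0.0425]
tcp_rot: [0.611, 0.792, 0.0, 0.001]
contact_force: [0.2, -0.8, 0.1]
opening: 0.225
time: 20.92
eef_pos: [0.4923, -0.189, 0.0412]
tcp_rot: [0.611, 0.792, 0.0, 0.0]
contact_force: [0.4, 0.4, 0.8]
opening: 0.454
time: 21.33
eef_pos: [0.497, -0.1918, 0.1714]
tcp_rot: [0.611, 0.792, 0.001, 0.009]
contact_force: [1.7, -1.2, 1.0]
opening: 0.472
21.3333 [ 0.49699344 -0.19178171  0.17138612]
```

View pics/m1.png

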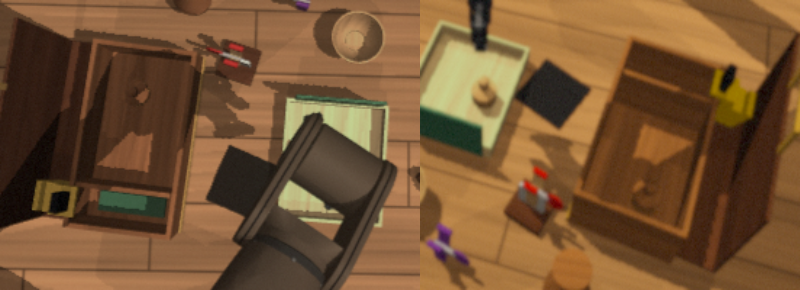

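The pale pot stands in the tray at about (485,92) in the right panel. The wedge is in the slot and the brown pot remains in the chest at (140,92) in the left panel.

```bash
python3 -m jog '{"travel":[[12,36,0],[12,36,0],[12,36,0],[12,36,0],[12,36,0]],"dr":[[0,0,0],[0,0,0],[0,0,0],[0,0,0],[0,0,0]],"jaw":[135,135,135,135,135]}'
python3 -m jog '{"travel":[[12,36,0],[12,36,0],[12,36,0],[12,36,-20],[0,0,0]],"dr":[[0,0,0],[0,0,0],[0,0,0],[0,0,0],[0,0,0]],"jaw":[135,135,135,135,135]}'
python3 -m jog '{"travel":[[0,0,0],[0,0,0],[0,0,0]],"dr":[[0,0,0],[0,0,0],[0,0,0]],"jaw":[135,135,135]}'
python3 - <<'E'
from h import *
s=get_state();im=read_camera("wrist");print(s["time"],s["eef_pos"],s["tcp_rot"],s["dq"].round(3))
np.save("s1.npy",s,allow_pickle=True);cv2.imwrite("pics/w8r.png",im[:,:,::-1])
cv2.imwrite("pics/w8.png",cv2.resize(im[100:320,130:390,::-1],(650,550),interpolation=cv2.INTER_CUBIC))
E
```

```text
time: 21.85
eef_pos: [0.5512, -0.0071, 0.1593]
tcp_rot: [0.611, 0.792, -0.001, -0.001]
contact_force: [0.4, -0.0, 0.6]
opening: 0.469
time: 22.27
eef_pos: [0.5978, 0.1393, 0.1364]
tcp_rot: [0.609, 0.793, -0.002, -0.003]
contact_force: [-1.2, -0.2, -1.2]
opening: 0.473
time: 22.52
eef_pos: [0.5995, 0.133, 0.1413]
tcp_rot: [0.611, 0.791, -0.0, -0.0]
contact_force: [0.4, 0.3, 0.2]
opening: 0.471
22.5167 [0.5994673  0.13301426 0.14126215] [ 6.11257247e-01  7.91431873e-01 -3.69666684e-04 -1.77555725e-04] [-0.011 -0.015 -0.006  0.002 -0.003  0.   ]
```

View pics/w8.png

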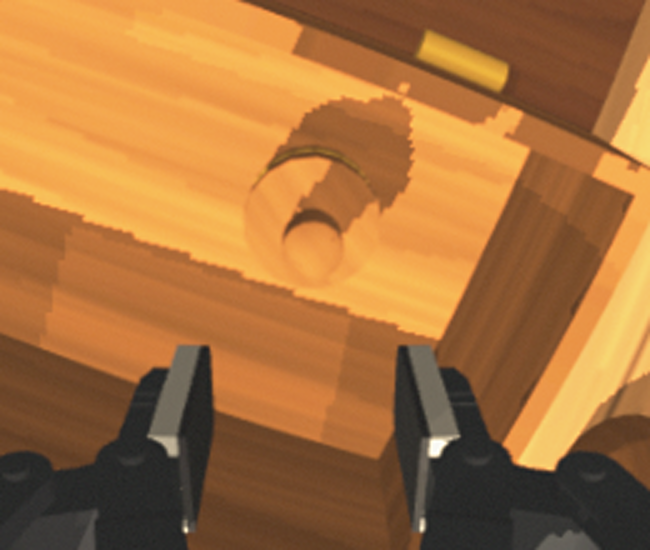

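Run:
```python
from h import *
s=np.load("s1.npy",allow_pickle=True).item()
print(wplane(s,(255.6,200),.060)*1000,wplane(s,(255.2,186.8),.038)*1000)
```

```text
[602.41206418 133.59097732  60.        ] [601.31642953 137.42916169  38.        ]
```

```bash
python3 -m jog '{"travel":[[2.3,2,-20],[0,0,-25],[0,0,-25],[0,0,-15],[0,0,-10]],"dr":[[0,0,0],[0,0,0],[0,0,0],[0,0,0],[0,0,0]],"jaw":[135,135,135,135,135]}'
python3 -m jog '{"travel":[[0,0,-5],[0,0,0],[0,0,0],[0,0,0],[0,0,0]],"dr":[[0,0,0],[0,0,0],[0,0,0],[0,0,0],[0,0,0]],"jaw":[135,135,255,255,255]}' 30
python3 -m jog '{"travel":[[0,0,0],[0,0,0],[0,0,10],[0,0,20],[0,0,30]],"dr":[[0,0,0],[0,0,0],[0,0,0],[0,0,0],[0,0,0]],"jaw":[255,255,255,255,255]}'
python3 -m jog '{"travel":[[0,0,35],[0,0,35],[-14,-38,0],[-14,-38,0],[-14,-38,0]],"dr":[[0,0,0],[0,0,0],[0,0,0],[0,0,0],[0,0,0]],"jaw":[255,255,255,255,255]}'
python3 -m jog '{"travel":[[-14,-38,0],[-14,-38,0],[-14,-38,0],[-14,-38,0],[-14,-38,0]],"dr":[[0,0,0],[0,0,0],[0,0,0],[0,0,0],[0,0,0]],"jaw":[255,255,255,255,255]}'
python3 - <<'E'
from h import *
s=get_state();print(s["time"],s["eef_pos"],s["opening"])
im=read_camera("scene");o=cv2.imread("pics/scene1.png")[:,:,::-1]
cv2.imwrite("pics/scene2.png",im[:,:,::-1])
d=cv2.absdiff(im,o).max(2)[120:290,360:480];print((d>40).sum(),np.argwhere(d>40).mean(0) if (d>40).any() else 0)
E
```

```text
time: 22.98
eef_pos: [0.601, 0.1346, 0.0448]
tcp_rot: [0.612, 0.791, -0.001, -0.001]
contact_force: [-0.5, 0.5, 0.4]
opening: 0.473
time: 23.4
eef_pos: [0.6031, 0.1361, 0.043]
tcp_rot: [0.611, 0.792, 0.001, 0.001]
contact_force: [-0.4, 0.6, 2.1]
opening: 0.225
time: 23.82
eef_pos: [0.5993, 0.1359, 0.0991]
tcp_rot: [0.611, 0.792, -0.002, -0.003]
contact_force: [-0.0, -0.3, -1.1]
opening: 0.219
time: 24.23
eef_pos: [0.5598, 0.0215, 0.1732]
tcp_rot: [0.61, 0.793, 0.001, 0.001]
contact_force: [0.7, -1.2, -1.7]
opening: 0.224
time: 24.65
eef_pos: [0.489, -0.1693, 0.1721]
tcp_rot: [0.611, 0.792, 0.0, 0.0]
contact_force: [0.2, 0.2, -0.8]
opening: 0.22
24.65 [ 0.48896026 -0.1692549   0.17206393] 0.22037581896333486
1426 [71.52945302 84.27349229]
```

```bash
cat > lid.py <<'E'
from h import *
import os
im=read_camera("scene");t=get_state()["time"];o=np.load("prev.npy") if os.path.exists("prev.npy") else im;np.save("prev.npy",im)
d=cv2.absdiff(im,o).max(2)[120:290,420:490];print("t",t,"lid change px",(d>30).sum())
E
python3 -m jog '{"travel":[[0,-37,0],[0,-37,0],[0,-17,0],[0,0,-30],[0,0,-20]],"dr":[[0,0,0],[0,0,0],[0,0,0],[0,0,0],[0,0,0]],"jaw":[255,255,255,255,255]}'
for i in 1 2 3; do
python3 -m jog '{"travel":[[0,0,0],[0,0,0],[0,0,0],[0,0,0],[0,0,0]],"dr":[[0,0,0],[0,0,0],[0,0,0],[0,0,0],[0,0,0]],"jaw":[255,255,255,255,255]}' >/dev/null
python3 -m jog '{"travel":[[0,0,0],[0,0,0],[0,0,0],[0,0,0],[0,0,0]],"dr":[[0,0,0],[0,0,0],[0,0,0],[0,0,0],[0,0,0]],"jaw":[255,255,255,255,255]}' |tail -1
python3 lid.py; done
python3 -c "
from plant import *;print(get_state()['eef_pos'])"
```

```text
time: 25.12
eef_pos: [0.4905, -0.2602, 0.1216]
tcp_rot: [0.612, 0.791, 0.0, 0.001]
contact_force: [-1.1, 0.1, -1.8]
opening: 0.219
opening: 0.22
t 26.0 lid change px 0
opening: 0.218
t 26.8833 lid change px 0
opening: 0.22
t 27.7667 lid change px 0
[ 0.49007612 -0.2589544   0.12149962]
```

```bash
python3 -m jog '{"travel":[[0,0,0],[0,0,0],[0,0,0],[0,0,0],[0,0,0]],"dr":[[0,0,0],[0,0,0],[0,0,0],[0,0,0],[0,0,0]],"jaw":[255,255,255,255,255]}' |tail -1
python3 - <<'E'
from h import *
p=np.load("prev.npy");a=cv2.imread("pics/scene1.png")[:,:,::-1];b=cv2.imread("pics/scene2.png")[:,:,::-1]
n=read_camera("scene")
for o in (a,b,p):
    d=cv2.absdiff(n,o).max(2)[120:290,420:490];print((d>30).sum(),(d>15).sum(),d.max())
cv2.imwrite("pics/m2.png",cv2.resize(n[110:290,200:490,::-1],(800,496),interpolation=cv2.INTER_CUBIC))
E
```

```text
opening: 0.221
2633 3607 129
971 1742 79
0 100 25
```

View pics/m2.png

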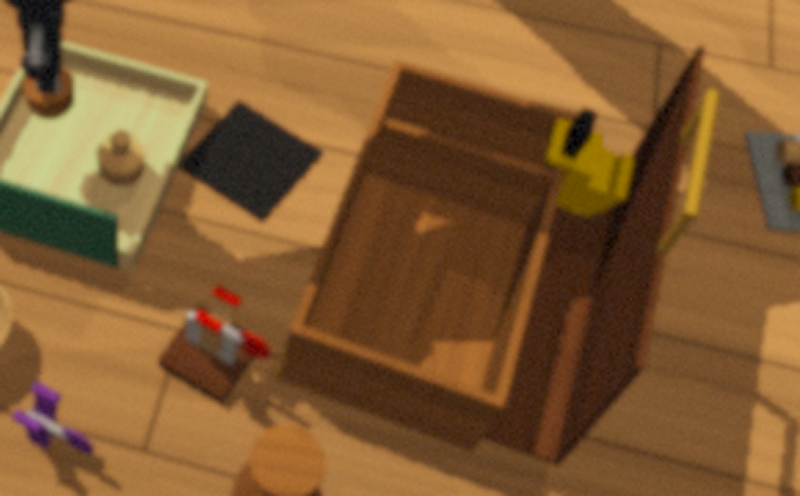

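The lid rests on the wedge with no change from 26.0 to 28.2 s. The chest is empty, and the pale pot stands at (121,160). I'll place the brown pot.

```bash
python3 -m jog '{"travel":[[0,0,-25],[0,0,-25],[0,0,-15],[0,0,-10],[0,0,-4]],"dr":[[0,0,0],[0,0,0],[0,0,0],[0,0,0],[0,0,0]],"jaw":[255,255,255,255,255]}'
python3 -m jog '{"travel":[[0,0,-1],[0,0,0],[0,0,0],[0,0,0],[0,0,0]],"dr":[[0,0,0],[0,0,0],[0,0,0],[0,0,0],[0,0,0]],"jaw":[255,255,255,140,140]}'
python3 -m jog '{"travel":[[0,0,0],[0,0,10],[0,0,30],[0,0,40],[0,0,40]],"dr":[[0,0,0],[0,0,0],[0,0,0],[0,0,0],[0,0,0]],"jaw":[135,135,135,135,135]}'
python3 -m jog '{"travel":[[0,10,0],[0,30,0],[0,38,0],[0,38,0],[-4,38,0]],"dr":[[0,0,7],[0,0,7],[0,0,7],[0,0,7],[0,0,7]],"jaw":[150,150,150,150,150]}'
python3 -m jog '{"travel":[[-4,38,0],[-4,38,0],[-4,38,0],[-8,38,0],[-8,38,10]],"dr":[[0,0,7],[0,0,7],[0,0,7],[0,0,7],[0,0,7]],"jaw":[150,150,150,150,150]}'
python3 - <<'E'
from h import *
a=read_camera("top");b=read_camera("scene");s=get_state();print(s["time"],s["eef_pos"])
cv2.imwrite("pics/top3.png",a[:,:,::-1]);cv2.imwrite("pics/scene3.png",b[:,:,::-1])
E
```

```text
time: 28.65
eef_pos: [0.489, -0.2582, 0.0409]
tcp_rot: [0.611, 0.792, -0.0, -0.002]
contact_force: [-9.3, 2.2, 18.0]
opening: 0.222
time: 29.07
eef_pos: [0.4907, -0.2594, 0.0424]
tcp_rot: [0.611, 0.792, -0.0, 0.001]
contact_force: [-1.1, 0.2, 1.1]
opening: 0.448
time: 29.48
eef_pos: [0.4893, -0.2584, 0.1626]
tcp_rot: [0.611, 0.792, 0.0, -0.001]
contact_force: [1.5, -0.8, -0.1]
opening: 0.469
time: 29.9
eef_pos: [0.4864, -0.1038, 0.1628]
tcp_rot: [0.342, 0.94, 0.0, 0.001]
contact_force: [0.3, -0.1, 0.1]
opening: 0.411
time: 30.32
eef_pos: [0.4563, 0.0868, 0.1708]
tcp_rot: [0.043, 0.999, 0.0, -0.001]
contact_force: [0.6, -0.4, 0.9]
opening: 0.415
30.4167 [0.4574322  0.08940603 0.17352077]
```

```bash
python3 -m jog '{"travel":[[-10.5,32,3],[-10.5,32,3],[-10.5,32,3],[-10.5,31,3],[0,0,0]],"dr":[[0,0,0],[0,0,0],[0,0,0],[0,0,0],[0,0,0]],"jaw":[150,150,150,150,150]}'
python3 -m jog '{"travel":[[0,0,0],[0,0,0],[0,0,0]],"dr":[[0,0,0],[0,0,0],[0,0,0]],"jaw":[150,150,150]}'
python3 - <<'E'
from h import *
s=get_state();im=read_camera("wrist");print(s["time"],s["eef_pos"],s["tcp_rot"])
np.save("s1.npy",s,allow_pickle=True)
b=cv2.imread("pics/scene3.png")
w=cv2.resize(im[90:300,150:370,::-1],(440,420),interpolation=cv2.INTER_CUBIC)
c=cv2.resize(b[110:215,180:270],(360,420),interpolation=cv2.INTER_CUBIC)
cv2.imwrite("pics/m3.png",np.hstack([w,c]))
E
```

```text
time: 30.83
eef_pos: [0.4151, 0.2154, 0.185]
tcp_rot: [0.044, 0.999, 0.001, 0.001]
contact_force: [-0.2, -0.3, 0.3]
opening: 0.412
time: 31.08
eef_pos: [0.4166, 0.211, 0.1836]
tcp_rot: [0.047, 0.999, -0.0, 0.0]
contact_force: [-0.7, -0.7, -0.8]
opening: 0.411
31.0833 [0.41657345 0.21102058 0.18361055] [ 4.70989060e-02  9.98890205e-01 -1.75256162e-04  1.45788262e-04]
```

View pics/m3.png

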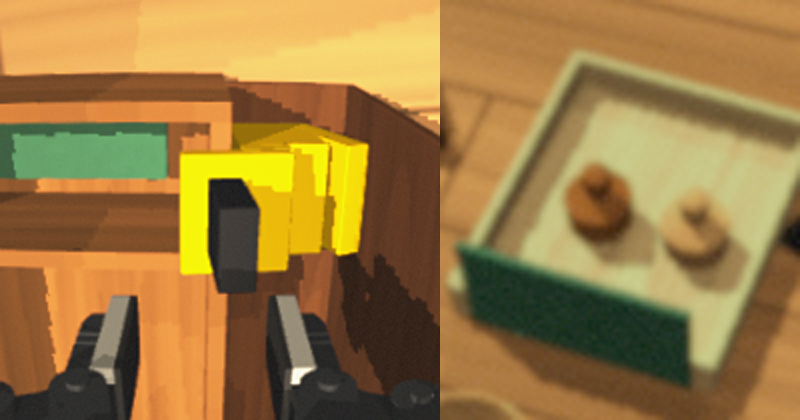

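Both pots stand upright in the tray (599,200 and 695,225 in the right panel). The tab's top face is centred near (238,250) in the left panel.

Run:
```python
from h import *
s=np.load("s1.npy",allow_pickle=True).item()
for p in((238,250),(219,207),(258,207),(220,290),(255,292)):print(p,(wplane(s,(150+p[0]/2,90+p[1]/2),.143)*1000).round(1)[:2])
print("plate edge",[(wplane(s,(150+p[0]/2,90+p[1]/2),.108)*1000).round(1)[:2] for p in((180,153),(181,273),(290,153),(289,271))])
```

```text
(238, 250) [413.5 224.3]
(219, 207) [397.5 219.1]
(258, 207) [398.7 232. ]
(220, 290) [428.1 216.9]
(255, 292) [430.2 229.1]
plate edge [array([386.8, 206.1]), array([437.1, 201.1]), array([390.7, 248. ]), array([440.6, 245.4])]
```

```bash
python3 -m jog '{"travel":[[-1.5,6,0],[-1.5,7,-10],[0,0,-15],[0,0,-15],[0,0,-15]],"dr":[[0,0,0],[0,0,0],[0,0,0],[0,0,0],[0,0,0]],"jaw":[150,150,150,150,150]}'
python3 -m jog '{"travel":[[0,0,-9],[0,0,-5],[0,0,0],[0,0,0]],"dr":[[0,0,0],[0,0,0],[0,0,0],[0,0,0]],"jaw":[150,150,150,150]}'
```

```text
time: 31.55
eef_pos: [0.4155, 0.2249, 0.1304]
tcp_rot: [0.047, 0.999, 0.0, 0.003]
contact_force: [-1.1, -11.9, 15.8]
opening: 0.41
time: 31.88
eef_pos: [0.4121, 0.2247, 0.1133]
tcp_rot: [0.046, 0.999, -0.001, -0.001]
contact_force: [-0.9, -2.8, -0.2]
opening: 0.415
```

```bash
python3 -m jog '{"travel":[[0,0,0],[0,0,0],[0,0,0],[0,0,0],[0,0,0]],"dr":[[0,0,0],[0,0,0],[0,0,0],[0,0,0],[0,0,0]],"jaw":[255,255,255,255,255]}' 110
python3 -m jog '{"travel":[[0,0,1],[0,0,2],[0,0,2.5],[0,0,2.5],[0,0,2.5]],"dr":[[0,0,0],[0,0,0],[0,0,0],[0,0,0],[0,0,0]],"jaw":[255,255,255,255,255]}'
python3 -m jog '{"travel":[[0,0,2.5],[0,0,2.5],[0,0,2.5],[0,0,2.5],[0,0,2.5]],"dr":[[0,0,0],[0,0,0],[0,0,0],[0,0,0],[0,0,0]],"jaw":[255,255,255,255,255]}'
```

```text
time: 32.3
eef_pos: [0.413, 0.2234, 0.1155]
tcp_rot: [0.045, 0.999, -0.003, -0.0]
contact_force: [-2.3, -6.3, 5.4]
opening: 0.145
time: 32.72
eef_pos: [0.4115, 0.2234, 0.1236]
tcp_rot: [0.046, 0.999, -0.002, -0.002]
contact_force: [-0.7, -5.1, -4.5]
opening: 0.145
time: 33.13
eef_pos: [0.4118, 0.2238, 0.1364]
tcp_rot: [0.046, 0.999, -0.002, -0.002]
contact_force: [-0.6, -5.6, -4.3]
opening: 0.14
```

```bash
python3 -m jog '{"travel":[[0,0,2.5],[0,0,2.5],[0,0,2.5],[0,0,2.5],[0,0,3]],"dr":[[0,0,0],[0,0,0],[0,0,0],[0,0,0],[0,0,0]],"jaw":[255,255,255,255,255]}'
python3 -m jog '{"travel":[[0,0,4],[0,0,4],[0,0,4],[0,0,4],[0,0,4]],"dr":[[0,0,0],[0,0,0],[0,0,0],[0,0,0],[0,0,0]],"jaw":[255,255,255,255,255]}'
python3 -m jog '{"travel":[[0,0,4],[0,0,6],[0,0,8],[0,-3,8],[0,-8,8]],"dr":[[0,0,0],[0,0,0],[0,0,0],[0,0,0],[0,0,0]],"jaw":[255,255,255,255,255]}'
```

```text
time: 33.55
eef_pos: [0.4123, 0.2243, 0.1499]
tcp_rot: [0.046, 0.999, -0.001, -0.001]
contact_force: [-0.3, -5.0, -3.8]
opening: 0.143
time: 33.97
eef_pos: [0.4134, 0.2253, 0.1712]
tcp_rot: [0.046, 0.999, 0.0, 0.0]
contact_force: [-0.3, -3.4, -3.3]
opening: 0.146
time: 34.38
eef_pos: [0.4138, 0.2151, 0.2064]
tcp_rot: [0.046, 0.999, 0.001, 0.001]
contact_force: [0.0, -0.1, -1.7]
opening: 0.145
```

```bash
python3 -m jog '{"travel":[[9.6,-27,0],[9.6,-27,0],[9.6,-27,0],[9.6,-27,0],[9.6,-27,0]],"dr":[[0,0,0],[0,0,0],[0,0,0],[0,0,0],[0,0,0]],"jaw":[255,255,255,255,255]}'
python3 -m jog '{"travel":[[0,-36,0],[0,-36,0],[0,-36,0],[-7,-22,-20],[-7,-22,-30]],"dr":[[0,0,0],[0,0,0],[0,0,0],[0,0,0],[0,0,0]],"jaw":[255,255,255,255,255]}'
python3 -m jog '{"travel":[[-7,-15,-30],[0,0,-20],[0,0,0],[0,0,0],[0,0,0]],"dr":[[0,0,0],[0,0,0],[0,0,0],[0,0,0],[0,0,0]],"jaw":[255,255,255,255,255]}'
```

```text
time: 34.8
eef_pos: [0.462, 0.0777, 0.2061]
tcp_rot: [0.046, 0.999, 0.001, 0.002]
contact_force: [1.1, 0.2, -1.1]
opening: 0.141
time: 35.22
eef_pos: [0.4504, -0.0763, 0.1591]
tcp_rot: [0.047, 0.999, -0.002, 0.006]
contact_force: [1.5, -0.2, -2.6]
opening: 0.146
time: 35.63
eef_pos: [0.4417, -0.0884, 0.1066]
tcp_rot: [0.046, 0.999, -0.0, 0.002]
contact_force: [-0.1, 0.3, -1.0]
opening: 0.143
```

```bash
python3 -m jog '{"travel":[[-3,-2.5,-12],[-3,-2,-12],[0,0,-6],[0,0,-2],[0,0,0]],"dr":[[0,0,0],[0,0,0],[0,0,0],[0,0,0],[0,0,0]],"jaw":[255,255,255,255,255]}'
python3 -m jog '{"travel":[[0,0,-1.5],[0,0,-1],[0,0,-1],[0,0,0],[0,0,0]],"dr":[[0,0,0],[0,0,0],[0,0,0],[0,0,0],[0,0,0]],"jaw":[255,255,255,255,255]}'
python3 -m jog '{"travel":[[0,0,-1],[0,0,-1],[0,0,0]],"dr":[[0,0,0],[0,0,0],[0,0,0]],"jaw":[255,255,255]}'
```

```text
time: 36.05
eef_pos: [0.4349, -0.0923, 0.0734]
tcp_rot: [0.046, 0.999, -0.0, 0.001]
contact_force: [0.4, -0.1, -0.9]
opening: 0.139
time: 36.47
eef_pos: [0.4357, -0.0932, 0.0718]
tcp_rot: [0.046, 0.999, -0.001, 0.001]
contact_force: [-2.9, -0.0, 9.7]
opening: 0.144
time: 36.72
eef_pos: [0.4364, -0.0939, 0.0705]
tcp_rot: [0.046, 0.999, -0.001, 0.002]
contact_force: [-4.3, -1.3, 12.6]
opening: 0.139
```

```bash
python3 -m jog '{"travel":[[0,0,0],[0,0,0],[0,0,0],[0,0,0],[0,0,10]],"dr":[[0,0,0],[0,0,0],[0,0,0],[0,0,0],[0,0,0]],"jaw":[230,190,170,160,160]}'
python3 -m jog '{"travel":[[0,0,30],[0,0,35],[23,5,25],[23,5,0],[23,5,0]],"dr":[[0,0,0],[0,0,0],[0,0,-7],[0,0,-7],[0,0,-7]],"jaw":[120,100,75,75,75]}'
python3 -m jog '{"travel":[[23,5,0],[23,5,0],[23,5,0],[23,5,0],[23,5,0]],"dr":[[0,0,-7],[0,0,-7],[0,0,-7],[0,0,-7],[0,0,-7]],"jaw":[75,75,75,75,75]}'
python3 -m jog '{"travel":[[23,4,0],[23,2,0],[0,0,0],[0,0,0],[0,0,0]],"dr":[[0,0,-7],[0,0,-7],[0,0,-7],[0,0,-7],[0,0,-7]],"jaw":[75,75,75,75,75]}'
python3 -m jog '{"travel":[[0,0,0],[0,0,0],[0,0,0],[0,0,0]],"dr":[[0,0,-4],[0,0,0],[0,0,0],[0,0,0]],"jaw":[75,75,75,75]}'
python3 - <<'E'
from h import *
s=get_state();im=read_camera("wrist");print(s["time"],s["eef_pos"],s["tcp_rot"])
np.save("s1.npy",s,allow_pickle=True)
b=read_camera("scene")
w=cv2.resize(im[90:300,150:370,::-1],(440,420),interpolation=cv2.INTER_CUBIC)
c=cv2.resize(b[110:250,240:360,::-1],(360,420),interpolation=cv2.INTER_CUBIC)
cv2.imwrite("pics/m4.png",np.hstack([w,c]))
E
```

```text
time: 37.13
eef_pos: [0.4325, -0.0916, 0.0754]
tcp_rot: [0.046, 0.999, 0.001, -0.002]
contact_force: [-0.4, 0.2, -0.8]
opening: 0.375
time: 37.55
eef_pos: [0.5055, -0.0777, 0.1706]
tcp_rot: [0.231, 0.973, -0.0, 0.003]
contact_force: [-0.1, 0.1, -0.8]
opening: 0.71
time: 37.97
eef_pos: [0.6191, -0.0519, 0.1673]
tcp_rot: [0.512, 0.859, -0.0, -0.0]
contact_force: [0.4, -0.6, 0.4]
opening: 0.704
time: 38.38
eef_pos: [0.6643, -0.0462, 0.167]
tcp_rot: [0.747, 0.665, -0.0, -0.0]
contact_force: [-0.6, 0.4, 0.0]
opening: 0.702
time: 38.72
eef_pos: [0.664, -0.0464, 0.1672]
tcp_rot: [0.767, 0.641, -0.0, -0.0]
contact_force: [-1.3, -0.1, 0.3]
opening: 0.705
38.7167 [ 0.66402588 -0.04637097  0.16719528] [ 7.67159183e-01  6.41456769e-01 -2.14424155e-06 -4.06456952e-05]
```

View pics/m4.png

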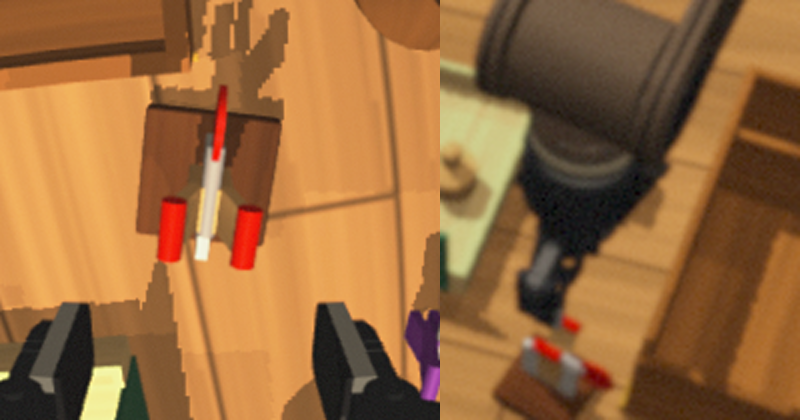

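The clip's red bars are at (172,229) and (245,238) in the left panel, with the tag away from the arm.

Run:
```python
from h import *
s=np.load("s1.npy",allow_pickle=True).item()
W=lambda p,z=.097:(wplane(s,(150+p[0]/2,90+p[1]/2),z)*1000).round(1)[:2]
a,b=W((172,229)),W((245,238));print(a,b,(a+b)/2,np.linalg.norm(b-a),np.degrees(np.arctan2(*(b-a)[::-1])))
c,d=W((174,199)),W((169,260));print(c,d,np.degrees(np.arctan2(*(c-d)[::-1])));c,d=W((249,207)),W((242,268));print(c,d,np.degrees(np.arctan2(*(c-d)[::-1])))
print("strip",W((216,140),.06),W((203,255),.06))
```

```text
[651.6 -44.2] [678.8 -53. ] [665.2 -48.6] 28.588109416328955 -17.92791976200727
[654.7 -32.3] [647.8 -57. ] 74.39217575523908
[682.3 -40.5] [675.7 -65.6] 75.26767383322519
strip [673.7 -21.1] [658.5 -73.6]
```

```bash
python3 -m jog '{"travel":[[1.2,-2.2,-15],[0,0,-20],[0,0,-20],[0,0,-20],[0,0,-12]],"dr":[[0,0,-6.3],[0,0,0],[0,0,0],[0,0,0],[0,0,0]],"jaw":[75,75,75,75,75]}'
python3 -m jog '{"travel":[[0,0,-5],[0,0,0],[0,0,0]],"dr":[[0,0,0],[0,0,0],[0,0,0]],"jaw":[75,75,75]}'
python3 -m jog '{"travel":[[0,0,0],[0,0,0],[0,0,0],[0,0,0],[0,0,0]],"dr":[[0,0,0],[0,0,0],[0,0,0],[0,0,0],[0,0,0]],"jaw":[255,255,255,255,255]}' 40
python3 -m jog '{"travel":[[0,0,0],[0,0,0],[0,0,0],[0,0,0],[0,0,0]],"dr":[[0,0,0],[0,0,0],[0,0,0],[0,0,0],[0,0,0]],"jaw":[255,255,255,255,255]}'
```

```text
time: 39.23
eef_pos: [0.664, -0.0484, 0.0775]
tcp_rot: [0.802, 0.598, -0.001, -0.001]
contact_force: [-0.8, 0.4, -0.1]
opening: 0.708
time: 39.48
eef_pos: [0.6658, -0.0488, 0.0757]
tcp_rot: [0.802, 0.598, 0.0, 0.0]
contact_force: [0.0, 0.5, 1.1]
opening: 0.708
time: 39.9
eef_pos: [0.6687, -0.0494, 0.0801]
tcp_rot: [0.802, 0.598, 0.003, 0.003]
contact_force: [-0.4, -0.6, 8.4]
opening: 0.221
time: 40.32
eef_pos: [0.6686, -0.0495, 0.0801]
tcp_rot: [0.802, 0.598, 0.003, 0.003]
contact_force: [-0.1, -0.5, 8.0]
opening: 0.224
```

```bash
python3 -m jog '{"travel":[[0,0,5],[0,0,6],[0,0,8],[0,0,10],[0,0,15]],"dr":[[0,0,0],[0,0,0],[0,0,0],[0,0,0],[0,0,0]],"jaw":[255,255,255,255,255]}'
python3 -m jog '{"travel":[[0,0,20],[0,0,20],[0,0,10],[0,0,0],[0,0,0]],"dr":[[0,0,0],[0,0,0],[0,0,0],[0,0,0],[0,0,0]],"jaw":[255,255,255,255,255]}'
python3 - <<'E'
from h import *
s=get_state();im=read_camera("wrist");print(s["time"],s["eef_pos"],s["tcp_rot"],s["opening"])
h=cv2.cvtColor(im,cv2.COLOR_RGB2HSV);m=cv2.inRange(h,(0,200,90),(5,255,255))|cv2.inRange(h,(175,200,90),(179,255,255))
k,l,st,ce=cv2.connectedComponentsWithStats(m);print([(st[i].tolist(),ce[i].round(1).tolist()) for i in range(1,k) if st[i,4]>20])
h=cv2.imread("pics/scene3.png")
def board(n):
    im=read_camera(n);g=cv2.inRange(cv2.cvtColor(im,cv2.COLOR_RGB2HSV),(60,60,15),(95,255,170))
    cs=max(cv2.findContours(g,0,2)[0],key=cv2.contourArea);print(n,cv2.contourArea(cs),cv2.approxPolyDP(cs,4,True)[:,0].tolist());cv2.imwrite(f"pics/b_{n}.png",im[:,:,::-1])
board("scene");board("top")
E
```

```text
time: 40.73
eef_pos: [0.6642, -0.0484, 0.1185]
tcp_rot: [0.802, 0.598, -0.001, -0.001]
contact_force: [0.3, -0.3, -1.3]
opening: 0.219
time: 41.15
eef_pos: [0.6656, -0.0487, 0.17]
tcp_rot: [0.802, 0.598, 0.001, 0.001]
contact_force: [0.4, 0.1, -1.1]
opening: 0.221
41.15 [ 0.66561561 -0.0487248   0.17000923] [8.01760939e-01 5.97644249e-01 5.66567021e-04 6.53967019e-04] 0.2206140105286175
[([245, 150, 7, 57, 330], [247.7, 177.5]), ([231, 245, 20, 49, 844], [240.8, 269.0]), ([252, 244, 21, 49, 850], [261.3, 267.9])]
scene 779.0 [[186, 173], [191, 189], [240, 204], [240, 189]]
top 13.0 [[265, 196], [289, 198]]
```

```bash
python3 -m jog '{"travel":[[-12,-29,5],[-12,-29,5],[-12,-29,0],[-12,-29,0],[-12,-29,0]],"dr":[[0,0,6.6],[0,0,6.7],[0,0,0],[0,0,0],[0,0,0]],"jaw":[255,255,255,255,255]}'
python3 -m jog '{"travel":[[-12,-31,0],[0,0,0],[0,0,0],[0,0,0],[0,0,0]],"dr":[[0,0,0],[0,0,0],[0,0,0],[0,0,0],[0,0,0]],"jaw":[255,255,255,255,255]}'
python3 - <<'E'
from h import *
s=get_state();im=read_camera("wrist");print(s["time"],s["eef_pos"],s["tcp_rot"],s["opening"])
cv2.imwrite("pics/w9.png",im[:,:,::-1])
g=cv2.inRange(cv2.cvtColor(im,cv2.COLOR_RGB2HSV),(55,50,10),(95,255,255))
for v in range(0,384,12):
    x=np.where(g[v])[0]
    if len(x)>3: print(v,x.min(),x.max(),len(x),[(wplane(s,(u,v),.09)*1000).round(1)[:2].tolist() for u in(x.min(),x.max())])
E
```

```text
time: 41.72
eef_pos: [0.604, -0.1944, 0.1774]
tcp_rot: [0.727, 0.687, -0.0, -0.001]
contact_force: [0.2, -0.8, -0.6]
opening: 0.216
time: 42.13
eef_pos: [0.5934, -0.2234, 0.1781]
tcp_rot: [0.727, 0.687, -0.0, -0.001]
contact_force: [-0.3, 0.8, -0.4]
opening: 0.218
42.1333 [ 0.59335183 -0.22340785  0.17813341] [ 7.26762975e-01  6.86887854e-01 -4.33941130e-05 -8.07676172e-04] 0.218422080789057
120 251 256 6 [[595.9, -160.1], [599.7, -160.3]]
132 251 255 5 [[595.3, -169.6], [598.5, -169.8]]
144 251 255 5 [[594.8, -179.2], [597.9, -179.3]]
156 252 255 4 [[595.0, -188.9], [597.4, -189.1]]
288 178 355 5 [[514.4, -316.1], [692.4, -328.6]]
324 194 312 4 [[522.6, -366.5], [649.8, -373.8]]
360 172 320 8 [[482.7, -433.4], [664.4, -441.2]]
```

```bash
python3 -m jog '{"travel":[[1,0,-10],[0,0,-10],[0,0,-10],[0,0,-6],[0,0,0]],"dr":[[0,0,0],[0,0,0],[0,0,0],[0,0,0],[0,0,0]],"jaw":[255,255,255,255,255]}'
python3 -m jog '{"travel":[[0,0,-5],[0,0,-5],[0,0,-5],[0,0,-5],[0,0,0]],"dr":[[0,0,0],[0,0,0],[0,0,0],[0,0,0],[0,0,0]],"jaw":[255,255,255,255,255]}'
python3 -m jog '{"travel":[[0,0,-3],[0,0,-3],[0,0,-2],[0,0,0],[0,0,0]],"dr":[[0,0,0],[0,0,0],[0,0,0],[0,0,0],[0,0,0]],"jaw":[255,255,255,255,255]}'
```

```text
time: 42.6
eef_pos: [0.5929, -0.2235, 0.1397]
tcp_rot: [0.727, 0.687, -0.001, -0.003]
contact_force: [0.2, -0.6, -1.0]
opening: 0.224
time: 43.02
eef_pos: [0.5936, -0.2243, 0.1216]
tcp_rot: [0.727, 0.686, -0.0, -0.001]
contact_force: [-0.7, -0.2, -1.2]
opening: 0.219
time: 43.43
eef_pos: [0.5944, -0.2247, 0.115]
tcp_rot: [0.727, 0.686, 0.0, 0.0]
contact_force: [-0.5, 0.5, -0.1]
opening: 0.215
```

```bash
python3 -m jog '{"travel":[[0,0,-2],[0,0,-2],[0,0,0],[0,0,0]],"dr":[[0,0,0],[0,0,0],[0,0,0],[0,0,0]],"jaw":[255,255,255,255]}'
python3 -m jog '{"travel":[[0,0,-2],[0,0,0],[0,0,0]],"dr":[[0,0,0],[0,0,0],[0,0,0]],"jaw":[255,255,255]}'
```

```text
time: 43.77
eef_pos: [0.595, -0.2249, 0.1113]
tcp_rot: [0.727, 0.686, 0.0, 0.001]
contact_force: [2.6, -0.1, -0.5]
opening: 0.218
time: 44.02
eef_pos: [0.5952, -0.225, 0.1103]
tcp_rot: [0.727, 0.686, 0.001, 0.001]
contact_force: [1.5, 0.7, 3.7]
opening: 0.221
```

```bash
python3 -m jog '{"travel":[[0,0,0],[0,0,0],[0,0,0],[0,0,0],[0,0,0]],"dr":[[0,0,0],[0,0,0],[0,0,0],[0,0,0],[0,0,0]],"jaw":[200,180,160,140,120]}'
python3 -m jog '{"travel":[[0,0,0],[0,0,0],[0,0,0],[0,0,2],[0,0,8]],"dr":[[0,0,0],[0,0,0],[0,0,0],[0,0,0],[0,0,0]],"jaw":[100,80,70,70,70]}'
python3 -m jog '{"travel":[[0,0,20],[0,0,35],[0,0,35],[-20,5,20],[-30,10,0]],"dr":[[0,0,0],[0,0,0],[0,0,0],[0,0,0],[0,0,0]],"jaw":[70,70,70,70,70]}'
python3 -m jog '{"travel":[[-30,5,0],[-20,0,0],[0,0,0],[0,0,0],[0,0,0]],"dr":[[0,0,0],[0,0,0],[0,0,0],[0,0,0],[0,0,0]],"jaw":[70,70,70,70,70]}'
python3 - <<'E'
from h import *
s=get_state();w=read_camera("wrist");b=read_camera("scene");print(s["time"],s["eef_pos"])
for n,m in(("scene9",b),("wrist9",w)):cv2.imwrite(f"pics/{n}.png",m[:,:,::-1])
h=cv2.cvtColor(b,cv2.COLOR_RGB2HSV)
for n,lo,hi in(("red",(0,200,100),(5,255,255)),("yellow",(22,150,60),(35,255,255))):
    k,l,st,ce=cv2.connectedComponentsWithStats(cv2.inRange(h,lo,hi));print(n,[(st[i].tolist(),ce[i].round(1).tolist()) for i in range(1,k) if st[i,4]>5])
print("expected bars",[proj("scene",X).round(1) for X in((.580,-.230,.125),(.608,-.232,.125))])
E
```

```text
time: 44.43
eef_pos: [0.593, -0.2241, 0.1077]
tcp_rot: [0.727, 0.687, -0.001, -0.002]
contact_force: [-0.4, 0.3, -0.1]
opening: 0.528
time: 44.85
eef_pos: [0.5932, -0.2241, 0.1176]
tcp_rot: [0.727, 0.686, -0.001, -0.002]
contact_force: [-1.1, 0.6, 0.0]
opening: 0.728
time: 45.27
eef_pos: [0.548, -0.2121, 0.2373]
tcp_rot: [0.727, 0.687, 0.002, 0.007]
contact_force: [-0.1, 0.2, 0.3]
opening: 0.725
time: 45.68
eef_pos: [0.4949, -0.205, 0.2299]
tcp_rot: [0.727, 0.686, 0.0, 0.001]
contact_force: [0.6, -0.7, -0.2]
opening: 0.722
45.6833 [ 0.49492322 -0.20495607  0.22990222]
red [([215, 166, 9, 4, 24], [219.0, 167.5]), ([211, 176, 8, 4, 25], [214.9, 177.3]), ([229, 181, 7, 5, 18], [232.2, 182.7])]
yellow [([274, 144, 33, 33, 625], [290.8, 160.4]), ([487, 177, 25, 11, 196], [499.3, 182.3])]
expected bars [array([216.2, 167.3]), array([211.6, 176.1])]
```

```bash
for i in $(seq 84); do
python3 -m jog '{"travel":[[0,0,0],[0,0,0],[0,0,0],[0,0,0],[0,0,0]],"dr":[[0,0,0],[0,0,0],[0,0,0],[0,0,0],[0,0,0]],"jaw":[70,70,70,70,70]}' >/dev/null
[ $((i%12)) = 0 ] && python3 lid.py; done
```

```text
t 50.8333 lid change px 4742
t 55.8833 lid change px 1176
t 60.9333 lid change px 422
t 65.9833 lid change px 109
t 71.0333 lid change px 113
t 76.0833 lid change px 30
t 81.1333 lid change px 3
```

```bash
for i in $(seq 24); do
python3 -m jog '{"travel":[[0,0,0],[0,0,0],[0,0,0],[0,0,0],[0,0,0]],"dr":[[0,0,0],[0,0,0],[0,0,0],[0,0,0],[0,0,0]],"jaw":[70,70,70,70,70]}' >/dev/null
[ $((i%6)) = 0 ]
python3 - <<'E'
from h import *
a=cv2.imread("pics/scene0.png")[:,:,::-1];b=read_camera("scene")
d=cv2.absdiff(a,b).max(2)[125:270,300:420];print(get_state()["time"],(d>35).sum())
cv2.imwrite("pics/fin.png",cv2.resize(b[100:290,130:430,::-1],(800,507),interpolation=cv2.INTER_CUBIC))
E
done
```

```text
83.6833 4602
86.2333 4607
88.7833 4610
91.3333 4613
```

View pics/fin.png

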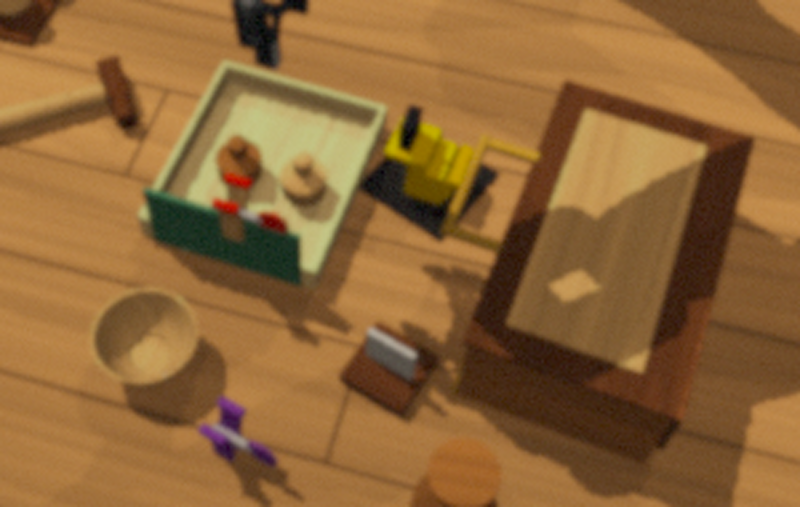

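Run:
```python
from h import *
a=cv2.imread("pics/scene0.png");b=read_camera("scene")[:,:,::-1]
for n,(x,y,w,h) in dict(handle=(294,150,40,50),cornerx=(300,215,30,30),corner2=(330,125,30,25),wedge=(272,135,40,45)).items():
    r=cv2.matchTemplate(np.ascontiguousarray(b),a[y:y+h,x:x+w],cv2.TM_CCOEFF_NORMED)[y-12:y+13,x-12:x+13]
    _,v,_,p=cv2.minMaxLoc(r);print(n,"shift",p[0]-12,p[1]-12,round(v,2))
s=get_state();print(s["time"],s["contact_force"],s["opening"])
```

```text
handle shift 0 0 0.86
cornerx shift 0 0 0.85
corner2 shift 0 0 0.99
wedge shift 0 1 0.97
91.3833 [-0.29379726 -0.3357875   0.6763514 ] 0.7260111692832462
```

The lid patches match the closed start picture with no shift, so the lid is shut. The wedge is back at its starting spot, within 1 px.

```bash
python3 -c "
from plant import *
print(sign_off())"
```

```text
the job is handed in; nothing more can be done
None
```

I carried out every step of the task and handed the job in at about 91 s of the 210 s. The hand-in reports no verdict, so the results below come from my own camera checks.

I opened the lid and hooked the wedge over the chest wall. The lid came to rest on it, with no change in the scene view from about 26 to 28 s. The chest held only two pots, the pale and the mid-brown. I stood both in the tray, pulled the wedge out, set it back on its mat, and moved the red-tagged clip onto the green board.

**Last checks**
- **Pots:** both stood upright in the tray in the final picture.
- **Lid:** its patches showed no shift against the closed start picture, so it is shut. A plain image difference over the same area stayed high at about 4,600 pixels. It was almost constant, and I put it down to the arm's shadow.
- **Wedge:** it stands upright on the mat, within 1 pixel of where it started.
- **Clip:** its red bars appeared within about 3 px of where I expected them over the board edge. I could not measure the jaw angle directly.
- **Vase, bowl and mallet:** I never moved the arm at them, and they look undisturbed in the views I took. I did not measure their positions.
- **Robot:** it was touching nothing when I signed off.

**Disagreements and oddities:** the top camera and the wrist camera differed by about 6 mm in y. I used the wrist camera, and the grasps agreed with it. Coming down to regrip the wedge, I felt one brief contact of about 20 N, well under the 40 N limit.

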